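Unstack the agar plates and set them out for plating, counting and incubation

TASK

Take the two piles of agar plates on the tray apart and set the plates out: the white one centred on the lit window of the light stage, the yellow one centred on the turntable, and the other three stacked in the upright dish carrier, red at the bottom, green on it and blue on top. Every plate must end lying flat; keep the plates level on the way, set them down rather than drop them (letting one slide down between the carrier's posts is fine), and do not push the tip box or the tube rack about.

Things in the scene. Friction and masses are not known exactly. Their poses are not given: they have to be found in the camera images.
- plate_white_mid (a point): Centre (half-way up) of the white agar plate: closed round dish, 60 mm wide, 15 mm high, about 35 g, lid taped on (moves as one piece), white on side and top, z up. At the start it is the top plate of the pile of three. Two loose piles (3 and 2 high, 116 mm apart, each plate about 14 mm off the one below) stand on a fixed steel tray, 250 x 120 mm, floor 4 mm and rim 7 mm above the bench.
- plate_red_mid (a point): Centre (half-way up) of the red agar plate: closed round dish, 60 mm wide, 15 mm high, about 35 g, lid taped on (moves as one piece), red on side and top, z up. At the start second from the bottom in one of the piles.
- plate_green_mid (a point): Centre (half-way up) of the green agar plate: closed round dish, 60 mm wide, 15 mm high, about 35 g, lid taped on (moves as one piece), green on side and top, z up. At the start second from the bottom in one of the piles.
- plate_blue_mid (a point): Centre (half-way up) of the blue agar plate: closed round dish, 60 mm wide, 15 mm high, about 35 g, lid taped on (moves as one piece), blue on side and top, z up. At the start at the bottom of one of the piles.
- plate_yellow_mid (a point): Centre (half-way up) of the yellow agar plate: closed round dish, 60 mm wide, 15 mm high, about 35 g, lid taped on (moves as one piece), yellow on side and top, z up. At the start at the bottom of one of the piles.
- light_spot (a point): Centre of the round lit window (84 mm wide, white in a dark ring) on top of the light stage, a fixed grey slab 150 x 150 mm; the point lies on the surface the plate stands on, 24 mm above the bench, z up. A small black knob, 18 mm wide and 6 mm high, stands near one corner, 85 mm from the centre.
- turntable_spot (a point): Centre of the flat top, 26 mm above the bench, of the plating turntable: a steel disc 96 mm wide, marked with rings, turning stiffly on a fixed dark round base 110 mm wide. z up.
- carrier_floor (a point): Centre of the dish carrier's floor, 10 mm above the bench, z up: fixed white base 92 x 92 mm, four steel posts 6 mm thick at x, y = +/-26 mm in this frame, 3.5 mm of play round a plate. Posts straight to 44 mm above this floor, then flare out, end at 58 mm. Sides open, 45 mm between posts: fingers closing along this frame's x or y axis pass between them all the way down.
- tip_box_mid (a point): Centre of a bystander: closed pipette tip box with yellow insert and clear lid, 86 x 124 x 75 mm, standing loose on the bench.
- tube_rack_mid (a point): Point 15.5 mm up the centre of a bystander: blue tube rack with a few small tubes, 74 x 128 mm, 45 mm high with the tubes, standing loose on the bench.
Mind the look-alikes: they are no part of the job. What is meant by the part that bears plate_yellow_mid is not black, and is the larger of those in its own colour.

How it is judged:
At the end, for the whole second after the job is handed in: White flat within 12 mm of the lit window's centre, yellow flat within 12 mm of the turntable's centre, red, green, blue flat on one another in the carrier in this order from the bottom, within 8 mm of its axis; each within 4 mm of its resting height, at rest and released (horizontal distance between plate_white_mid and light_spot below 0.012 m and z of plate_white_mid in the frame of light_spot between 0.0035 and 0.0115 m and angle between each of plate_white_mid, plate_yellow_mid, plate_red_mid, plate_green_mid, plate_blue_mid's own z axis and vertical below 0.08 rad and linear speed of each of plate_white, plate_yellow, plate_red, plate_green, plate_blue below 0.02 m/s and horizontal distance between plate_yellow_mid and turntable_spot below 0.012 m and z of plate_yellow_mid in the frame of turntable_spot between 0.0035 and 0.0115 m and horizontal distance between each of plate_red_mid, plate_green_mid, plate_blue_mid and carrier_floor below 0.008 m and z of plate_red_mid in the frame of carrier_floor between 0.0035 and 0.0115 m and z of plate_green_mid in the frame of carrier_floor between 0.0185 and 0.0265 m and z of plate_blue_mid in the frame of carrier_floor between 0.0335 and 0.0415 m); the robot touches nothing.
It fails at once if a bystander (tip box or tube rack) was pushed more than 15 mm (distance of any of tip_box_mid, tube_rack_mid from where it was at the start of the episode above 0.015 m).
It fails at once if a plate was tipped more than 35 degrees (angle between any of plate_white_mid, plate_red_mid, plate_green_mid, plate_blue_mid, plate_yellow_mid's own z axis and vertical above 0.61 rad).
It fails at once if a plate was dropped or thrown (out of the fingers and faster than 1.15 m/s, a fall of about 65 mm) ((linear speed of plate_white above 1.15 m/s and contact force between the fingers and plate_white below 0.05 N) or (linear speed of plate_red above 1.15 m/s and contact force between the fingers and plate_red below 0.05 N) or (linear speed of plate_green above 1.15 m/s and contact force between the fingers and plate_green below 0.05 N) or (linear speed of plate_blue above 1.15 m/s and contact force between the fingers and plate_blue below 0.05 N) or (linear speed of plate_yellow above 1.15 m/s and contact force between the fingers and plate_yellow below 0.05 N)).
It also fails if it takes over 128 s, if anything falls off the work surface, if the arm or the gripper's body presses on something with over 40 N, if the wrist force passes 120 N, or if a joint passes its speed limit or range.

ROBOT

A 6-joint arm with a two-finger parallel gripper is mounted at the origin on the work surface. World frame = base frame: x ahead of the robot, y to its left, z up, the work surface at z = 0. Lengths are in m, angles in rad, forces in N, time in s.
With the tool pointing down it reaches from about 0.3 to 0.825 m from the base axis. Payload 5.4 kg.
Tool frame: the origin (TCP) lies at the very end of the fingers, on their centre line; the grasp point (between the pads) lies 19 mm behind it; z points along the fingers, y is the direction in which the jaws open and shut (so a half turn about z gives the same grasp; the last joint's range is limited). The gripper opens to 92 mm and grips with 3 to 60 N. Pads are 20 mm wide; open, the fingers measure 128 mm over their backs; the gripper's body (75 mm by 189 mm) begins 69 mm behind the grasp point.
Start: joints at [-1.517, 0.158, 1.597, -0, 1.386, -0.21], TCP at [0.15, -0.555, 0.186] pointing down, gripper open.
Joint ranges: [-2.91, 2.91], [-0.94, 2.29], [0.18, 2.7], [-1.29, 4.43], [0.17, 2.64], [-3, 3]. Speed limits (rad/s): [2.57, 2.57, 3.14, 3.14, 3.14, 3.14].

INTERFACE

Orientations are given as a rotation vector (axis times angle).
In Python, from station import robot gives the robot as it stands.
- The arm moves only by the tool drive_tool, never from a script. Its argument "series" is a list of rows, each an object with "offset": the shift along the world's x, y, z in m, a list of three; "delta_rot": the turn, a rotation vector about the world's x, y, z in degrees, a list of three. In form: [{"offset": [tx, ty, tz], "delta_rot": [ax, ay, az]}, ...]. A call has 1 to 12 rows; each row shifts and turns the commanded pose from where the row before left it; what a row does not reach is not made up. A row lasts 1/12 s, in which the tool goes at most 41.7 mm and 7.16 degrees, less where a joint would pass 70% of its speed; a pose out of reach is approached as far as the arm can. A call with a gripper value outside its range is refused whole. "gripper" is the closure, from 0 (fully open) to 1 (shut), set as the call begins (left out, the last holds). The fingers move at their own pace and stop on an object; "newtons" is the grip in N (left out, the last holds). Time passes only in rows, so rows that do not move let the fingers close. It gives the time, the measured TCP pose, the force and the opening at its end, in the units of the state.
- robot.state(): the state, without advancing time (a new reading comes with each control period).
- robot.grab_frame(name): name is "scene" or "top"; returns a dict with "pixels" (384x512x3 uint8, red, green, blue), "range_z" (384x512 float32, m along the optical axis (not along the pixel's ray), 0 where there is no reading), "intrinsics" (3x3 intrinsics, pixels), "T" (4x4, takes a point from camera to world coordinates). Camera axes: x right, y up, looking along -z (the intrinsics and any distortion apply to the point x, -y, -z); pixel columns grow to the right and rows downward; lengths in m; the calibration is good to about 2 mm. A picture is of the moment at which its call begins.
- robot.job_done(): hands the job in, once; it reports no verdict.
The state is a dict: "time": time; "joints": joint angles; "joint_velocities": joint speeds; "tau": joint torques, N m; "tcp_pos": TCP position; "eef_rot": TCP orientation; "force": force on the tool from outside, world axes, zero at the start; "moment": the same for the moment, N m; "width": finger opening in m.
Only numpy, scipy, OpenCV 4.12 (cv2) and the standard library are available. Lean on these libraries where they do the work, as an engineer would, in place of code of your own. Each camera call takes 0.05 s, during which the arm holds its last target.

## Working session

There is one attempt and no reset: what is moved stays moved. The work goes in short steps, Python scripts to look and compute and a tool call to move; the robot and the scene stay as the last step left them, time stands still between calls to the robot, and variables do not carry over. Pictures are saved under pics/ and viewed, and the job is handed in when it is done.

Besides the shell and the picture viewer there is one more tool, called as name(argument=value, ...) on one line, values as JSON. drive_tool: Moves the arm, as the interface text tells. Its arguments: {"type":"object","properties":{"series":{"type":"array"},"gripper":{"type":"number"},"newtons":{"type":"number"}},"required":["series"]}

```bash
mkdir -p pics; ls; python3 - <<'E'
from station import robot
import cv2,numpy as np
print(robot.state())
for n in("scene","top"):
    f=robot.grab_frame(n); np.savez(f"pics/{n}0.npz",**f)
    cv2.imwrite(f"pics/{n}0.png",cv2.resize(f["pixels"][:,:,::-1],(800,600),interpolation=cv2.INTER_CUBIC))
    print(n,f["intrinsics"],f["T"])
E
```

```text
pics
{'time': 0.0, 'joints': array([-1.51707058e+00,  1.59056725e-01,  1.59819378e+00, -2.38655228e-05,
        1.38619528e+00, -2.10085080e-01]), 'joint_velocities': array([ 1.55910844e-03, -7.82909672e-04, -3.04115556e-05, -1.05299135e-03,
       -1.90074878e-03,  1.17630845e-03]), 'tau': array([-5.64330567e-04, -3.85563040e+01, -3.22113669e+01,  7.00289779e-02,
        3.76438920e-02, -1.13180181e-04]), 'tcp_pos': array([ 0.14988098, -0.55443225,  0.18453392]), 'eef_rot': array([-3.11246776e+00, -4.12956066e-01, -1.90497095e-04]), 'force': array([ 0.64465372, -0.35936839,  1.08319355]), 'moment': array([ 0.01580359, -0.06219841, -0.02281825]), 'width': 0.092105793618325}
scene [[410.75956263   0.         256.33179747]
 [  0.         410.75956263 199.83632451]
 [  0.           0.           1.        ]] [[ 0.32826927 -0.56747072  0.75512666  1.51970213]
 [ 0.94450116  0.2077937  -0.25443926 -0.28512754]
 [-0.01252374  0.79674259  0.60418904  0.77318751]
 [ 0.          0.          0.          1.        ]]
top [[397.10938066   0.         259.60399175]
 [  0.         397.10938066 192.56198935]
 [  0.           0.           1.        ]] [[-3.59262613e-04  9.91476443e-01 -1.30285588e-01  4.67299692e-01]
 [-9.99243493e-01  4.71067552e-03  3.86037682e-02  5.34596534e-02]
 [ 3.88884599e-02  1.30200895e-01  9.90724692e-01  9.75089186e-01]
 [ 0.00000000e+00  0.00000000e+00  0.00000000e+00  1.00000000e+00]]
```

View pics/top0.png

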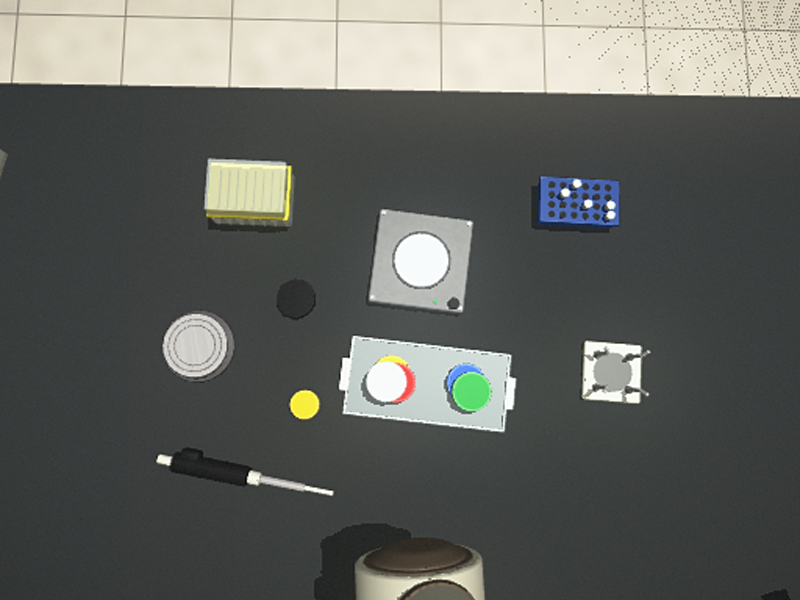

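View pics/scene0.png

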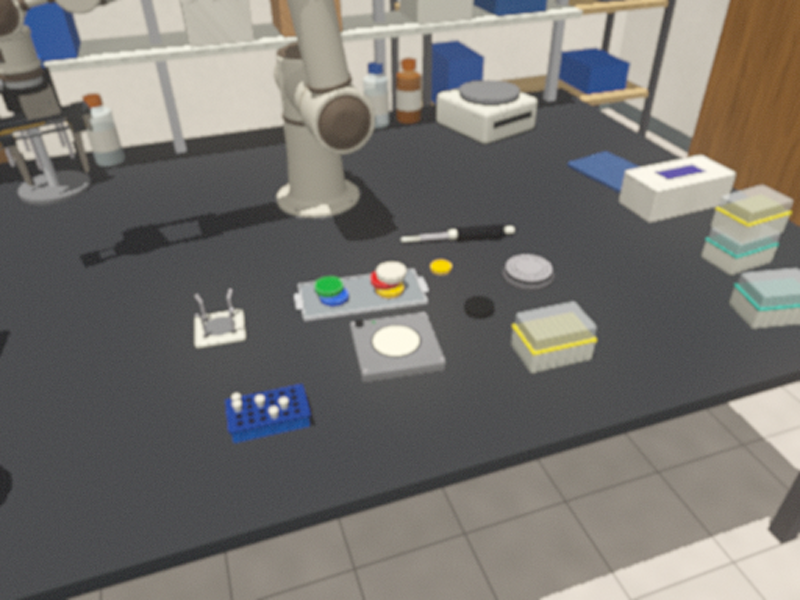

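```bash
cat > h.py <<'E'
import numpy as np,cv2
def cloud(f):
    K=f["intrinsics"];d=f["range_z"].astype(float);v,u=np.mgrid[:384,:512]
    p=np.stack([(u-K[0,2])/K[0,0]*d,-(v-K[1,2])/K[1,1]*d,-d],-1)
    w=p@f["T"][:3,:3].T+f["T"][:3,3]; w[d==0]=np.nan
    return w
def cols(f):
    h=cv2.cvtColor(f["pixels"],cv2.COLOR_RGB2HSV).astype(int);H,S,V=h[...,0],h[...,1],h[...,2]
    return dict(white=(S<40)&(V>215),red=((H<8)|(H>172))&(S>140)&(V>80),green=(abs(H-60)<15)&(S>120),blue=(abs(H-110)<12)&(S>140),yellow=(abs(H-27)<8)&(S>130))
def fitc(P):
    return cv2.minEnclosingCircle(P[:,:2].astype(np.float32))
E
python3 - <<'E'
import numpy as np,cv2
from h import *
for n in("top","scene"):
    f=dict(np.load(f"pics/{n}0.npz")); w=cloud(f)
    print(n)
    ok=(w[...,0]>0.1)&(w[...,0]<.9)&(abs(w[...,1])<.6)&(w[...,2]<.1)
    for c,m in cols(f).items():
        k,l,s,ce=cv2.connectedComponentsWithStats((m&ok).astype(np.uint8))
        for i in range(1,k):
            if s[i,4]<25: continue
            P=w[l==i]; z=np.nanpercentile(P[:,2],[5,50,95])
            top=P[abs(P[:,2]-z[2])<.004]
            (x,y),r=fitc(top)
            print(c,ce[i].round(),s[i,4],"z",z.round(4),"xy",round(x,4),round(y,4),"r",round(r,4),np.nanmean(top,0).round(4))
f=dict(np.load("pics/top0.npz"));im=f["pixels"][170:300,90:450,::-1]
cv2.imwrite("pics/crop.png",cv2.resize(im,None,fx=2.2,fy=2.2,interpolation=cv2.INTER_CUBIC))
f=dict(np.load("pics/scene0.npz"));im=f["pixels"][150:290,110:400,::-1]
cv2.imwrite("pics/crop2.png",cv2.resize(im,None,fx=2.7,fy=2.7,interpolation=cv2.INTER_CUBIC))
E
```

```text
top
white [269. 166.] 901 z [0.0207 0.0234 0.0262] xy 0.6582 -0.0076 r 0.042 [ 0.6581 -0.0074  0.0241]
white [284. 238.] 1637 z [0.0002 0.0037 0.0076] xy 0.4667 -0.0171 r 0.137 [ 0.4768 -0.0349  0.0055]
white [391. 223.] 211 z [0.0063 0.0092 0.0125] xy 0.5177 -0.3085 r 0.0435 [ 0.521  -0.3049  0.0104]
white [377. 239.] 128 z [0.0057 0.0091 0.0116] xy 0.4771 -0.2683 r 0.0287 [ 0.4797 -0.27    0.0098]
white [406. 238.] 118 z [0.0063 0.0088 0.0118] xy 0.4836 -0.3445 r 0.0232 [ 0.483  -0.3443  0.0097]
white [247. 244.] 510 z [0.0454 0.048  0.0508] xy 0.4699 0.0472 r 0.0295 [0.4692 0.0472 0.0486]
white [388. 253.] 119 z [0.0058 0.0091 0.0124] xy 0.4476 -0.2926 r 0.0276 [ 0.4474 -0.2955  0.0102]
white [405. 254.] 50 z [0.0062 0.0093 0.0113] xy 0.444 -0.3371 r 0.0114 [ 0.4443 -0.3384  0.0095]
white [105. 294.] 37 z [0.0171 0.0196 0.0227] xy 0.3523 0.3751 r 0.0087 [0.354  0.3739 0.0208]
white [162. 305.] 45 z [0.0191 0.0224 0.0252] xy 0.3276 0.2427 r 0.0092 [0.3284 0.2425 0.0233]
white [201. 313.] 55 z [0.0111 0.0143 0.0183] xy 0.3107 0.1599 r 0.0332 [0.3111 0.1612 0.016 ]
red [260. 246.] 86
[... 1340 characters left out ...]
8654  0.4291 -0.7453]
red [242. 181.] 55 z [0.0251 0.0325 0.0359] xy 0.4724 0.0204 r 0.0271 [0.4739 0.016  0.0342]
green [210. 183.] 176 z [0.0278 0.0341 0.0367] xy 0.4566 -0.0823 r 0.0303 [ 0.4572 -0.0814  0.0349]
blue [215. 191.] 81 z [0.0121 0.0181 0.0218] xy 0.4765 -0.0761 r 0.0253 [ 0.4858 -0.0695  0.0199]
blue [172. 266.] 1050 z [0.0046 0.0301 0.0332] xy 0.7558 -0.2565 r 0.0715 [ 0.7607 -0.2559  0.0313]
yellow [282. 170.] 112 z [0.0003 0.0101 0.013 ] xy 0.4355 0.175 r 0.0236 [0.4366 0.1729 0.0112]
yellow [250. 186.] 86 z [0.0091 0.0179 0.0221] xy 0.4891 0.0391 r 0.0256 [0.4987 0.041  0.0201]
yellow [352. 219.] 161 z [0.0429 0.0465 0.0491] xy 0.761 0.2582 r 0.0737 [0.7847 0.2392 0.0472]
```

```bash
python3 - <<'E'
import numpy as np,cv2
from h import *
f=dict(np.load("pics/top0.npz")); w=cloud(f)
def line(u0,v0,rad=34):
    pass
# heights around each fixture (px in 512 frame)
for nm,u0,v0,u1,v1 in(("turntable",100,195,155,248),("stage",232,130,306,205),("carrier",368,212,420,262),("tray",212,212,335,280)):
    P=w[v0:v1,u0:u1].reshape(-1,3);P=P[np.isfinite(P[:,2])]
    print(nm,np.histogram(P[:,2],bins=np.arange(-.006,.075,.004))[0])
P=w[195:250,98:158].reshape(-1,3);T=P[abs(P[:,2]-.026)<.006]
print("tt",fitc(T))
P=w[130:206,230:308].reshape(-1,3);T=P[abs(P[:,2]-.024)<.006];print("stage",cv2.minAreaRect(T[:,:2].astype(np.float32)*1000))
P=w[212:262,366:420].reshape(-1,3);T=P[abs(P[:,2]-.010)<.005];print("carrier",cv2.minAreaRect(T[:,:2].astype(np.float32)*1000),np.median(P[:,2]))
E
```

```text
turntable [409 807 115 243  27   1 139 968 191   0   0   0   0   0   0   0   0   0
   0   0]
stage [ 532 1229   84   12   14   52 1498 1963  128   11    0    0    0    0
    0    0    0    0    0    0]
carrier [309 809 128 761 442  23   6   7   4   9   3   6   7   4   8  15  14  19
  13   0]
tray [ 917 3043 2578  396    3  116   93    6   30  426  194    1   65  393
   68    0    0    0    0    0]
tt ((0.5238497853279114, 0.33664172887802124), 0.04831591248512268)
stage ((658.108642578125, -7.1255645751953125), (149.7838134765625, 150.3043212890625), 82.8042221069336)
carrier ((484.6089782714844, -307.2756652832031), (91.86827087402344, 91.98199462890625), 85.60181427001953) nan
```

View pics/crop.png

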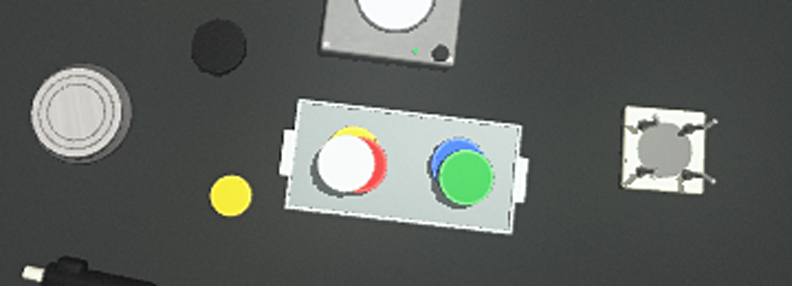

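View pics/crop2.png

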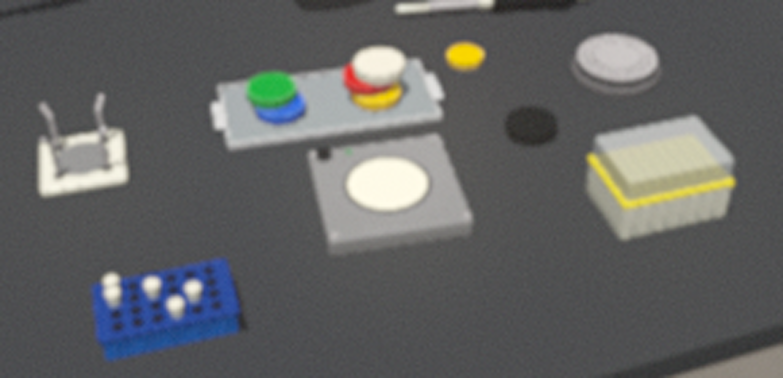

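drive_tool(series=[{"offset":[0.016,0.03,0],"delta_rot":[0,0,-6.5]},{"offset":[0.016,0.03,0],"delta_rot":[0,0,-6.5]},{"offset":[0.016,0.03,0],"delta_rot":[0,0,-6.5]},{"offset":[0.016,0.03,0],"delta_rot":[0,0,0]},{"offset":[0.016,0.03,0],"delta_rot":[0,0,0]},{"offset":[0.016,0.03,0],"delta_rot":[0,0,0]},{"offset":[0.016,0.03,0],"delta_rot":[0,0,0]},{"offset":[0.016,0.03,0],"delta_rot":[0,0,0]},{"offset":[0.016,0.03,0],"delta_rot":[0,0,0]},{"offset":[0.016,0.03,0],"delta_rot":[0,0,0]},{"offset":[0.016,0.03,0],"delta_rot":[0,0,0]},{"offset":[0.016,0.03,0],"delta_rot":[0,0,0]}])

```text
time: 1.1
tcp_pos: [0.3421, -0.1934, 0.1852]
eef_rot: [-3.139, 0.121, 0.0]
force: [0.6, 0.0, 0.2]
width: 0.092
```

drive_tool(series=[{"offset":[0.016,0.03,0],"delta_rot":[0,0,0]},{"offset":[0.016,0.03,0],"delta_rot":[0,0,0]},{"offset":[0.016,0.03,0],"delta_rot":[0,0,0]},{"offset":[0.016,0.03,0],"delta_rot":[0,0,0]},{"offset":[0.016,0.03,0],"delta_rot":[0,0,0]},{"offset":[0.016,0.03,0],"delta_rot":[0,0,0]},{"offset":[0.016,0.03,0],"delta_rot":[0,0,0]},{"offset":[0.016,0.033,0],"delta_rot":[0,0,0]},{"offset":[0,0,0],"delta_rot":[0,0,0]},{"offset":[0,0,0],"delta_rot":[0,0,0]}])

```text
time: 1.93
tcp_pos: [0.4697, 0.0493, 0.1849]
eef_rot: [3.139, -0.114, -0.002]
force: [0.5, -0.7, -0.2]
width: 0.0918
```

drive_tool(series=[{"offset":[0,-0.001,-0.03],"delta_rot":[0,0,0]},{"offset":[0,0,-0.03],"delta_rot":[0,0,0]},{"offset":[0,0,-0.03],"delta_rot":[0,0,0]},{"offset":[0,0,-0.02],"delta_rot":[0,0,0]},{"offset":[0,0,-0.012],"delta_rot":[0,0,0]},{"offset":[0,0,-0.01],"delta_rot":[0,0,0]},{"offset":[0,0,0],"delta_rot":[0,0,0]},{"offset":[0,0,0],"delta_rot":[0,0,0]}])

```text
time: 2.6
tcp_pos: [0.4697, 0.0462, 0.0536]
eef_rot: [3.139, -0.122, -0.001]
force: [-0.4, 0.6, 0.6]
width: 0.0917
```

```bash
python3 - <<'E'
from station import robot
import cv2,numpy as np
print([robot.state()[k] for k in("tcp_pos","force")])
f=robot.grab_frame("scene");cv2.imwrite("pics/s1.png",cv2.resize(f["pixels"][130:230,180:320,::-1],None,fx=5,fy=5,interpolation=cv2.INTER_CUBIC))
print([robot.state()[k] for k in("tcp_pos","force")])
E
```

```text
[array([0.46972511, 0.04620599, 0.05360558]), array([-0.36222892,  0.6180527 ,  0.59457884])]
[array([0.47050406, 0.04627385, 0.05434529]), array([ 0.47424364, -0.3362169 , -0.22975134])]
```

View pics/s1.png

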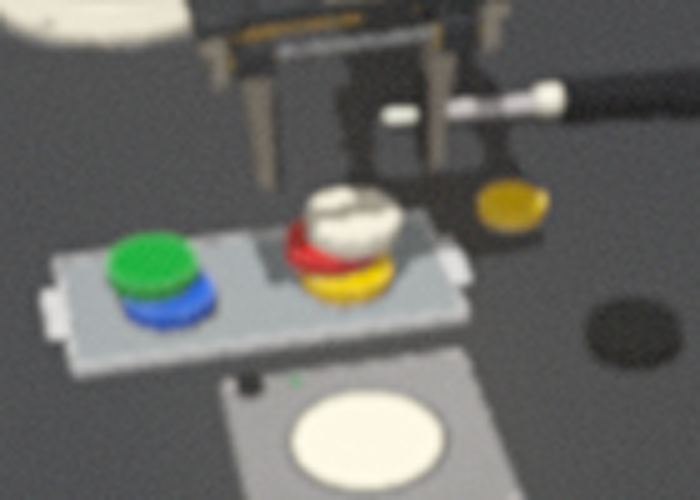

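```bash
python3 - <<'E'
from station import robot
import cv2,numpy as np
from h import *
f=robot.grab_frame("scene");w=cloud(f);T=f["T"];K=f["intrinsics"]
tip=robot.state()["tcp_pos"]
def proj(p):
    c=np.linalg.inv(T)@np.r_[p,1];q=K@np.array([c[0],-c[1],-c[2]]);q=q[:2]/q[2];return ((q-[180,130])*5).round()
print(tip,proj(tip),proj(tip+[0,-.046,0]),proj(tip+[0,.046,0]),"plate",proj([.4713,.0488,.049]))
# cloud points of fingers
P=w[130:168,180:320].reshape(-1,3)
for lo,hi in((-.03,.03),(.07,.13)):
  m=(P[:,2]>.056)&(P[:,2]<.085)&(P[:,1]>lo)&(P[:,1]<hi)
  print(m.sum(),P[m].mean(0),P[m].min(0),P[m].max(0))
t=robot.grab_frame("top");cv2.imwrite("pics/t1.png",cv2.resize(t["pixels"][190:330,180:380,::-1],None,fx=4,fy=4,interpolation=cv2.INTER_CUBIC))
E
```

```text
[0.47088341 0.04637411 0.05470185] [347. 206.] [278. 219.] [415. 192.] plate [351. 213.]
2 [ 4.76617725e-01 -2.74265029e-04  8.40492038e-02] [ 0.47658859 -0.00188912  0.0836735 ] [0.47664686 0.00134059 0.08442491]
1 [0.48403043 0.10134766 0.08462947] [0.48403043 0.10134766 0.08462947] [0.48403043 0.10134766 0.08462947]
```

View pics/t1.png

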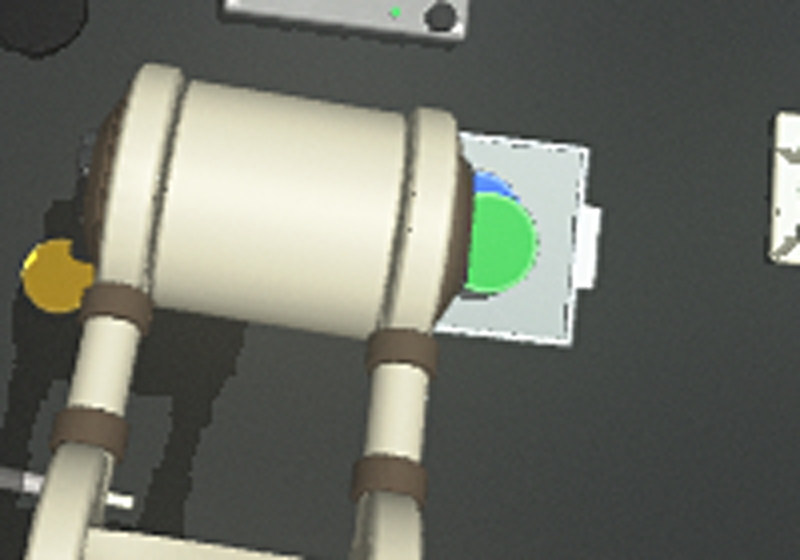

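```bash
python3 - <<'E'
from station import robot
import cv2,numpy as np
from h import *
f=robot.grab_frame("scene");w=cloud(f)
for u in (231,232,233,234):
    for v in range(146,174,2): print(u,v,w[v,u].round(3),f["pixels"][v,u]) if u==233 else None
for v in range(140,172,2): print(267,v,w[v,267].round(3),f["pixels"][v,267])
print(robot.state()["joints"])
E
```

```text
233 146 [ 0.477 -0.005  0.16 ] [102  98  88]
233 148 [ 0.478 -0.005  0.153] [107 101  92]
233 150 [ 0.482 -0.007  0.149] [106 100  91]
233 152 [ 0.476 -0.006  0.139] [105  99  89]
233 154 [ 0.477 -0.006  0.132] [109 103  94]
233 156 [ 0.48  -0.007  0.127] [113 106  97]
233 158 [ 0.474 -0.006  0.116] [114 108  99]
233 160 [ 0.479 -0.008  0.113] [114 108  98]
233 162 [ 0.477 -0.008  0.104] [115 108  99]
233 164 [ 0.475 -0.007  0.096] [114 104  97]
233 166 [ 0.479 -0.009  0.091] [110 104  97]
233 168 [0.353 0.024 0.   ] [92 90 87]
233 170 [ 0.364  0.021 -0.   ] [83 81 84]
233 172 [ 0.376  0.017 -0.001] [81 82 81]
267 140 [0.486 0.1   0.164] [103  97  87]
267 142 [0.488 0.099 0.159] [112 104  95]
267 144 [0.489 0.099 0.152] [108 104  92]
267 146 [0.488 0.1   0.144] [106 102  91]
267 148 [0.487 0.1   0.137] [107 100  92]
267 150 [0.484 0.101 0.128] [110 104  95]
267 152 [0.483 0.101 0.121] [107 101  92]
267 154 [0.487 0.1   0.116] [105  99  90]
267 156 [0.483 0.102 0.106] [110 104  95]
267 158 [0.484 0.101 0.099] [107  99  91]
267 160 [0.483 0.102 0.091] [109 103  94]
267 162 [0.482 0.102 0.083] [102  98  93]
267 164 [0.369 0.144 0.   ] [73 72 71]
267 166 [0.384 0.139 0.002] [60 58 57]
267 168 [ 0.391  0.136 -0.002] [55 55 52]
267 170 [0.406 0.131 0.001] [59 58 55]
[-1.57491602e-01  4.07305682e-02  1.99968686e+00 -4.78865462e-05
  1.09874376e+00  1.48997871e+00]
```

drive_tool(series=[{"offset":[0,0,-0.008],"delta_rot":[0,0,0]},{"offset":[0,0,-0.008],"delta_rot":[0,0,0]},{"offset":[0,0,0],"delta_rot":[0,0,0]}])

```text
time: 3.05
tcp_pos: [0.4684, 0.0472, 0.0356]
eef_rot: [-3.139, 0.12, 0.005]
force: [-0.5, -0.8, 0.6]
width: 0.0918
```

```bash
python3 - <<'E'
from station import robot
import cv2,numpy as np
from h import *
f=robot.grab_frame("scene");w=cloud(f)
cv2.imwrite("pics/s2.png",cv2.resize(f["pixels"][140:200,210:290,::-1],None,fx=9,fy=9,interpolation=cv2.INTER_CUBIC))
s=robot.state();print(s["tcp_pos"],s["force"])
for u in(232,233,234,266,267,268):
  z=[w[v,u] for v in range(150,190) if .46<w[v,u,0]<.5 and w[v,u,2]>.02]
  print(u,min(z,key=lambda p:p[2]).round(3))
E
```

```text
[0.46867893 0.047133   0.03621941] [-0.06560626  0.23409271  0.08695376]
232 [ 0.47  -0.01   0.071]
233 [ 0.473 -0.008  0.069]
234 [ 0.471 -0.004  0.063]
266 [0.482 0.099 0.065]
267 [0.485 0.101 0.067]
268 [0.482 0.105 0.068]
```

View pics/s2.png

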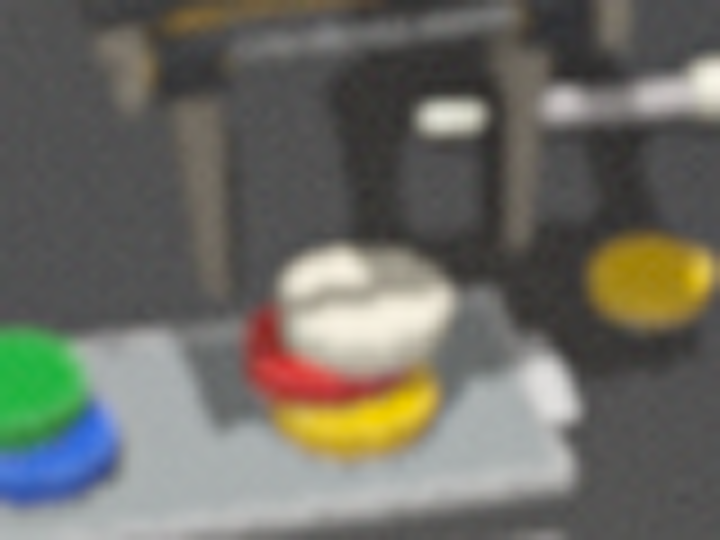

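drive_tool(series=[{"offset":[0.001,0.001,-0.005],"delta_rot":[0,0,0]},{"offset":[0,0,-0.005],"delta_rot":[0,0,0]},{"offset":[0,0,-0.003],"delta_rot":[0,0,0]},{"offset":[0,0,0],"delta_rot":[0,0,0]}])

```text
time: 3.43
tcp_pos: [0.4701, 0.048, 0.0236]
eef_rot: [-3.139, 0.12, 0.003]
force: [-0.1, 0.1, -0.8]
width: 0.0917
```

```bash
python3 - <<'E'
from station import robot
import cv2,numpy as np
from h import *
f=robot.grab_frame("scene");w=cloud(f)
cv2.imwrite("pics/s3.png",cv2.resize(f["pixels"][140:200,210:290,::-1],None,fx=9,fy=9,interpolation=cv2.INTER_CUBIC))
s=robot.state();print(s["tcp_pos"],s["force"],s["joints"])
E
```

```text
[0.47045766 0.04798498 0.02397164] [ 0.67064451  0.45134578 -0.94460787] [-1.54697859e-01  9.46639432e-02  2.01379810e+00  2.68790767e-06
  1.03424075e+00  1.49262973e+00]
```

View pics/s3.png

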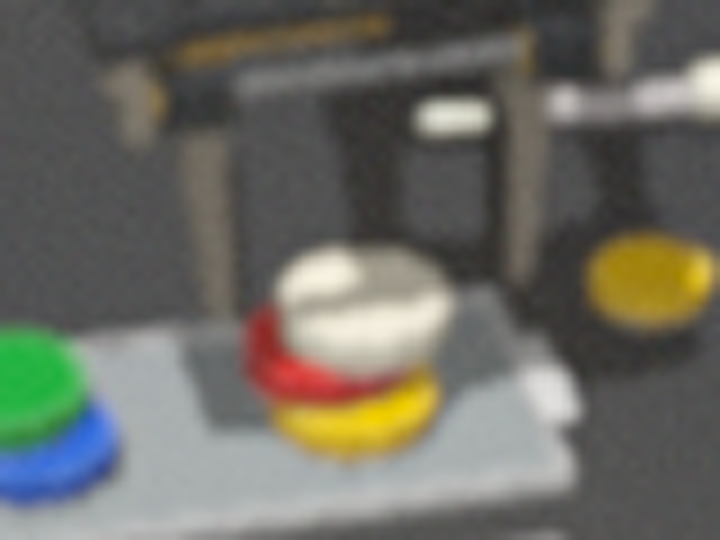

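```bash
cat >> h.py <<'E'
def tips(f,w,y,half=.075):
    # lowest finger points by side
    u=f["pixels"].astype(int)
    out=[]
    for sgn in(-1,1):
        m=(abs(w[...,0]-.475)<.03)&(abs(w[...,1]-(y+sgn*.053))<.012)&(w[...,2]>.025)
        P=w[m];P=P[np.argsort(P[:,2])];out.append(P[:8].round(3).tolist())
    return out
E
python3 - <<'E'
from station import robot
from h import *
f=robot.grab_frame("scene");w=cloud(f)
for o in tips(f,w,.048):print(o)
E
```

```text
[[0.467, 0.005, 0.028], [0.476, 0.006, 0.029], [0.466, 0.005, 0.031], [0.475, 0.006, 0.032], [0.466, 0.006, 0.035], [0.475, 0.004, 0.052], [0.476, 0.0, 0.054], [0.475, -0.006, 0.054]]
[[0.482, 0.099, 0.054], [0.483, 0.095, 0.055], [0.486, 0.101, 0.056], [0.472, 0.096, 0.056], [0.484, 0.105, 0.058], [0.482, 0.095, 0.058], [0.488, 0.1, 0.061], [0.473, 0.095, 0.061]]
```

drive_tool(series=[{"offset":[0,-0.002,-0.005],"delta_rot":[0,0,0]},{"offset":[0,0,-0.005],"delta_rot":[0,0,0]},{"offset":[0,0,-0.006],"delta_rot":[0,0,0]},{"offset":[0,0,0],"delta_rot":[0,0,0]}])

```text
time: 3.87
tcp_pos: [0.4697, 0.046, 0.007]
eef_rot: [-3.139, 0.12, 0.004]
force: [-0.7, 0.3, -0.1]
width: 0.0918
```

```bash
python3 - <<'E'
from station import robot
from h import *
f=robot.grab_frame("scene");w=cloud(f)
cv2.imwrite("pics/s4.png",cv2.resize(f["pixels"][140:200,210:290,::-1],None,fx=9,fy=9,interpolation=cv2.INTER_CUBIC))
for o in tips(f,w,.048):print(o)
s=robot.state();print(s["tcp_pos"],s["force"])
E
```

```text
[[0.472, 0.007, 0.027], [0.464, 0.006, 0.03], [0.47, 0.004, 0.03], [0.467, 0.006, 0.035], [0.463, 0.007, 0.036], [0.475, -0.0, 0.038], [0.474, -0.007, 0.039], [0.477, -0.004, 0.04]]
[[0.483, 0.095, 0.036], [0.464, 0.095, 0.036], [0.478, 0.094, 0.037], [0.483, 0.102, 0.038], [0.476, 0.094, 0.039], [0.485, 0.098, 0.041], [0.467, 0.094, 0.042], [0.483, 0.105, 0.042]]
[0.46996082 0.04602267 0.00752451] [-0.48610712 -0.0020859  -0.39996623]
```

View pics/s4.png

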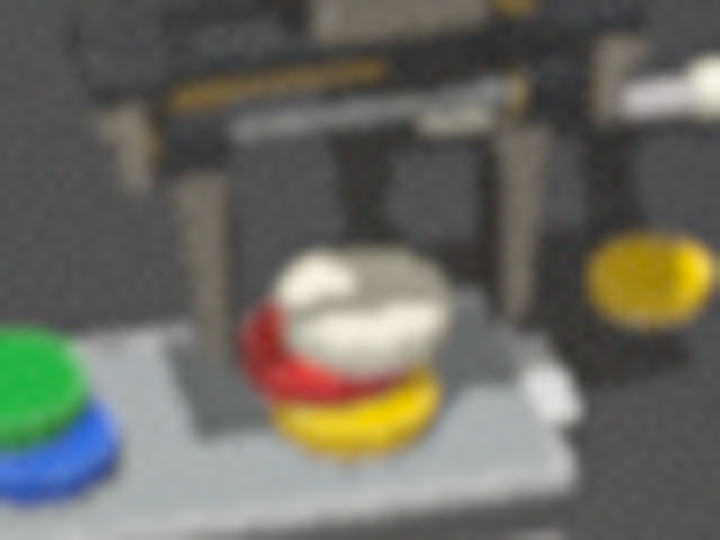

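drive_tool(series=[{"offset":[0,0,0],"delta_rot":[0,0,0]},{"offset":[0,0,0],"delta_rot":[0,0,0]},{"offset":[0,0,0],"delta_rot":[0,0,0]},{"offset":[0,0,0],"delta_rot":[0,0,0]},{"offset":[0,0,0],"delta_rot":[0,0,0]}], gripper=0.5, newtons=8)

```text
time: 4.33
tcp_pos: [0.4711, 0.0459, 0.0087]
eef_rot: [3.139, -0.12, 0.001]
force: [0.1, -0.3, -0.5]
width: 0.0608
```

```bash
python3 - <<'E'
from station import robot
from h import *
f=robot.grab_frame("scene");w=cloud(f)
cv2.imwrite("pics/s5.png",cv2.resize(f["pixels"][140:200,210:290,::-1],None,fx=9,fy=9,interpolation=cv2.INTER_CUBIC))
s=robot.state();print(s["tcp_pos"],s["force"],s["width"])
E
```

```text
[0.47106659 0.04589614 0.00867296] [ 1.01457645 -0.23826407  0.50728989] 0.05958284882460215
```

View pics/s5.png

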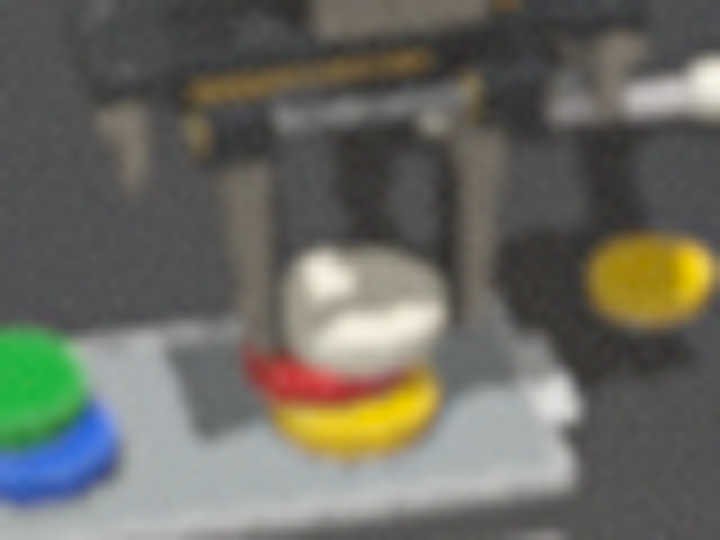

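drive_tool(series=[{"offset":[0,0,0.005],"delta_rot":[0,0,0]},{"offset":[0,0,0.01],"delta_rot":[0,0,0]},{"offset":[0,0,0.015],"delta_rot":[0,0,0]},{"offset":[0,0,0.015],"delta_rot":[0,0,0]},{"offset":[0,0,0.01],"delta_rot":[0,0,0]},{"offset":[0,0,0.005],"delta_rot":[0,0,0]},{"offset":[0,0,0],"delta_rot":[0,0,0]}], newtons=12)

```text
time: 4.97
tcp_pos: [0.4721, 0.0457, 0.0701]
eef_rot: [3.139, -0.12, 0.005]
force: [0.8, -0.2, 0.0]
width: 0.0595
```

```bash
python3 - <<'E'
from station import robot
from h import *
f=robot.grab_frame("scene");w=cloud(f)
cv2.imwrite("pics/s6.png",cv2.resize(f["pixels"][120:200,200:300,::-1],None,fx=7,fy=7,interpolation=cv2.INTER_CUBIC))
s=robot.state();print(s["tcp_pos"],s["force"],s["width"])
E
```

```text
[0.47130772 0.04583752 0.06904493] [-0.41428057 -0.95615671 -1.156824  ] 0.0596377799089688
```

View pics/s6.png

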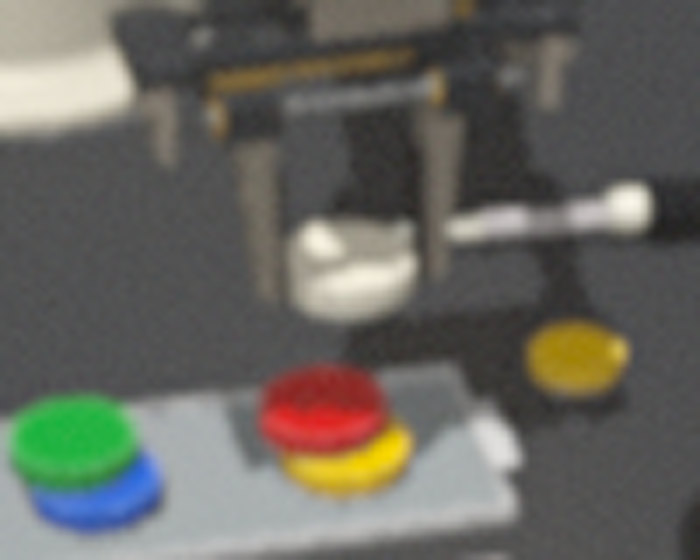

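drive_tool(series=[{"offset":[0.012,-0.003,0],"delta_rot":[0,0,0]},{"offset":[0.025,-0.007,0],"delta_rot":[0,0,0]},{"offset":[0.025,-0.007,0],"delta_rot":[0,0,0]},{"offset":[0.025,-0.007,0],"delta_rot":[0,0,0]},{"offset":[0.025,-0.007,0],"delta_rot":[0,0,0]},{"offset":[0.025,-0.007,0],"delta_rot":[0,0,0]},{"offset":[0.025,-0.007,0],"delta_rot":[0,0,0]},{"offset":[0.025,-0.008,0],"delta_rot":[0,0,0]},{"offset":[0,0,0],"delta_rot":[0,0,0]}])

```text
time: 5.77
tcp_pos: [0.6604, -0.0088, 0.0668]
eef_rot: [3.139, -0.122, 0.001]
force: [0.6, 0.2, -0.1]
width: 0.0596
```

drive_tool(series=[{"offset":[0,0,-0.02],"delta_rot":[0,0,0]},{"offset":[0,0,-0.02],"delta_rot":[0,0,0]},{"offset":[0,0,-0.015],"delta_rot":[0,0,0]},{"offset":[0,0,-0.008],"delta_rot":[0,0,0]},{"offset":[0,0,0],"delta_rot":[0,0,0]},{"offset":[0,0,0],"delta_rot":[0,0,0]}])

```text
time: 6.27
tcp_pos: [0.6574, -0.0069, 0.0052]
eef_rot: [-3.139, 0.12, 0.002]
force: [1.2, -0.2, -0.2]
width: 0.0592
```

```bash
python3 - <<'E'
from station import robot
from h import *
f=robot.grab_frame("scene");w=cloud(f);np.savez("pics/a.npz",**f)
cv2.imwrite("pics/s7.png",cv2.resize(f["pixels"][150:250,190:320,::-1],None,fx=6,fy=6,interpolation=cv2.INTER_CUBIC))
s=robot.state();print(s["tcp_pos"],s["force"],s["width"])
E
```

```text
[ 0.65835158 -0.00710036  0.00630545] [-0.10504898  0.1319131  -0.21055085] 0.05934011189914074
```

View pics/s7.png

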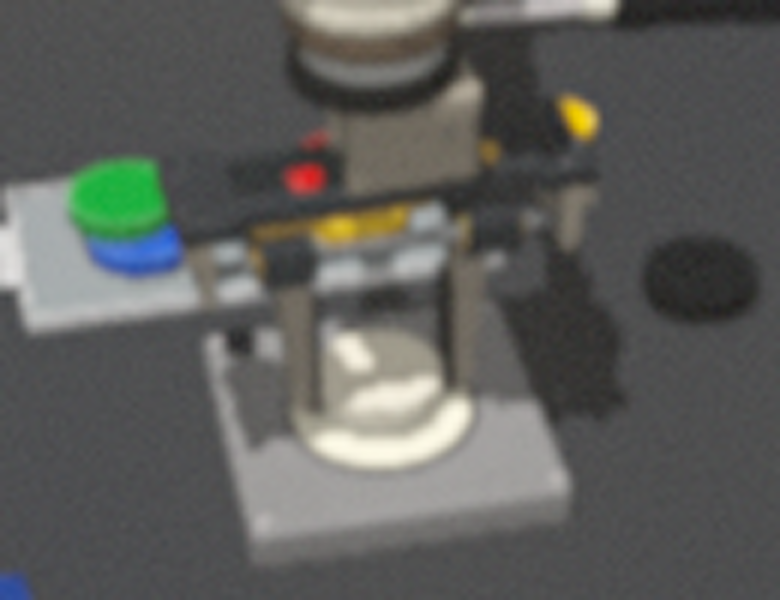

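drive_tool(series=[{"offset":[0,0,-0.004],"delta_rot":[0,0,0]},{"offset":[0,0,-0.003],"delta_rot":[0,0,0]},{"offset":[0,0,-0.001],"delta_rot":[0,0,0]},{"offset":[0,0,0],"delta_rot":[0,0,0]},{"offset":[0,0,0],"delta_rot":[0,0,0]}])

```text
time: 6.73
tcp_pos: [0.6586, -0.0072, -0.0014]
eef_rot: [3.139, -0.12, 0.002]
force: [-2.0, -0.4, 4.9]
width: 0.0596
```

drive_tool(series=[{"offset":[0,0,0],"delta_rot":[0,0,0]},{"offset":[0,0,0],"delta_rot":[0,0,0]},{"offset":[0,0,0],"delta_rot":[0,0,0]},{"offset":[0,0,0],"delta_rot":[0,0,0]},{"offset":[0,0,0.02],"delta_rot":[0,0,0]},{"offset":[0,0,0.03],"delta_rot":[0,0,0]},{"offset":[-0.01,0,0.03],"delta_rot":[0,0,0]},{"offset":[-0.03,0,0],"delta_rot":[0,0,0]},{"offset":[-0.03,0,0],"delta_rot":[0,0,0]}], gripper=0.1)

```text
time: 7.48
tcp_pos: [0.5897, -0.0077, 0.0802]
eef_rot: [3.138, -0.12, 0.009]
force: [-1.1, 0.4, -0.8]
width: 0.0826
```

```bash
cat > look.py <<'E'
from station import robot
from h import *
import sys
from scipy.optimize import least_squares
def look(name,ret=False):
    for n in("top","scene"):
        f=robot.grab_frame(n);w=cloud(f);np.savez(f"pics/{n}_{name}.npz",**f)
        ok=(w[...,0]>0.3)&(w[...,0]<.72)&(w[...,1]>-.4)&(w[...,1]<.45)&(w[...,2]<.1)
        for c,m in cols(f).items():
            k,l,s,ce=cv2.connectedComponentsWithStats((m&ok).astype(np.uint8))
            for i in range(1,k):
                if s[i,4]<60: continue
                P=w[l==i]; z=np.nanpercentile(P[:,2],95)
                top=P[abs(P[:,2]-z)<.005]
                (x,y),r=fitc(top)
                if r<.045: print(n,c,ce[i].round(),s[i,4],"ztop",round(np.median(top[:,2]),4),"xy",round(x,4),round(y,4),"r",round(r,4),"mean",top.mean(0).round(4)[:2])
        cv2.imwrite(f"pics/{n}_{name}.png",cv2.resize(f["pixels"][:,:,::-1],(800,600),interpolation=cv2.INTER_CUBIC))
    s=robot.state();print(s["time"],s["tcp_pos"],s["force"],s["width"])
if __name__=="__main__":look(sys.argv[1])
E
python3 look.py b
```

```text
top white [391. 223.] 210 ztop 0.0092 xy 0.5191 -0.3096 r 0.0446 mean [ 0.5215 -0.3066]
top white [377. 239.] 129 ztop 0.0092 xy 0.4799 -0.2676 r 0.0283 mean [ 0.4804 -0.2705]
top white [406. 238.] 118 ztop 0.0098 xy 0.4836 -0.3443 r 0.0232 mean [ 0.4833 -0.344 ]
top white [220. 243.] 68 ztop 0.0061 xy 0.4693 0.1103 r 0.0171 mean [0.4719 0.1113]
top white [388. 253.] 118 ztop 0.0093 xy 0.4509 -0.294 r 0.0291 mean [ 0.4473 -0.2968]
top blue [384. 143.] 72 ztop 0.0301 xy 0.7166 -0.2928 r 0.0265 mean [ 0.7174 -0.2937]
top yellow [195. 259.] 280 ztop 0.0101 xy 0.435 0.1715 r 0.0219 mean [0.4345 0.1714]
scene white [253. 217.] 381 ztop 0.0394 xy 0.6573 -0.0061 r 0.0302 mean [ 0.6588 -0.0066]
scene red [246. 178.] 175 ztop 0.0343 xy 0.469 0.0361 r 0.0311 mean [0.4712 0.0331]
scene green [210. 183.] 175 ztop 0.0343 xy 0.455 -0.0807 r 0.0306 mean [ 0.4568 -0.0818]
scene blue [215. 191.] 81 ztop 0.0194 xy 0.4782 -0.0759 r 0.0253 mean [ 0.4863 -0.0727]
scene yellow [282. 170.] 110 ztop 0.0115 xy 0.4352 0.1728 r 0.0232 mean [0.4365 0.1725]
scene yellow [250. 186.] 78 ztop 0.0187 xy 0.4863 0.038 r 0.0276 mean [0.5003 0.0408]
7.5833 [ 0.58230904 -0.00605006  0.07532359] [ 0.45176496 -0.17357843 -0.06991032] 0.0823411741408596
```

View pics/scene_b.png

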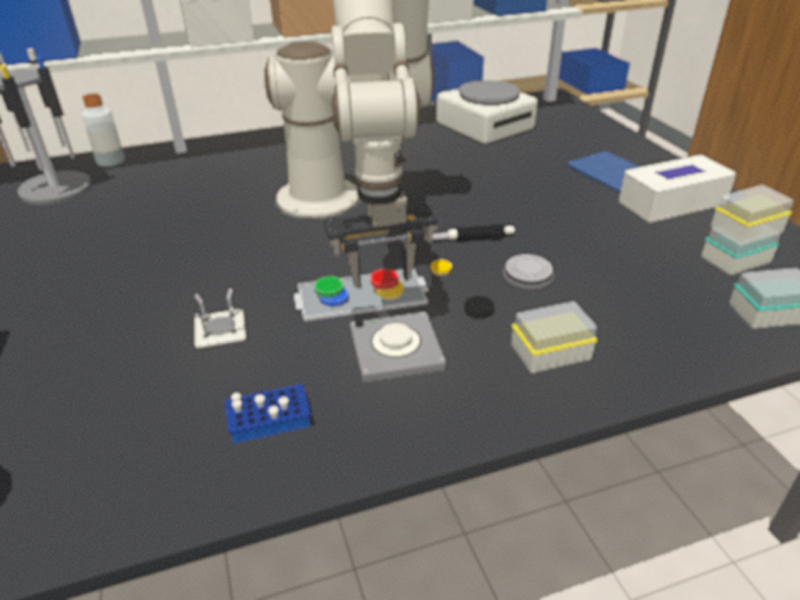

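View pics/top_b.png

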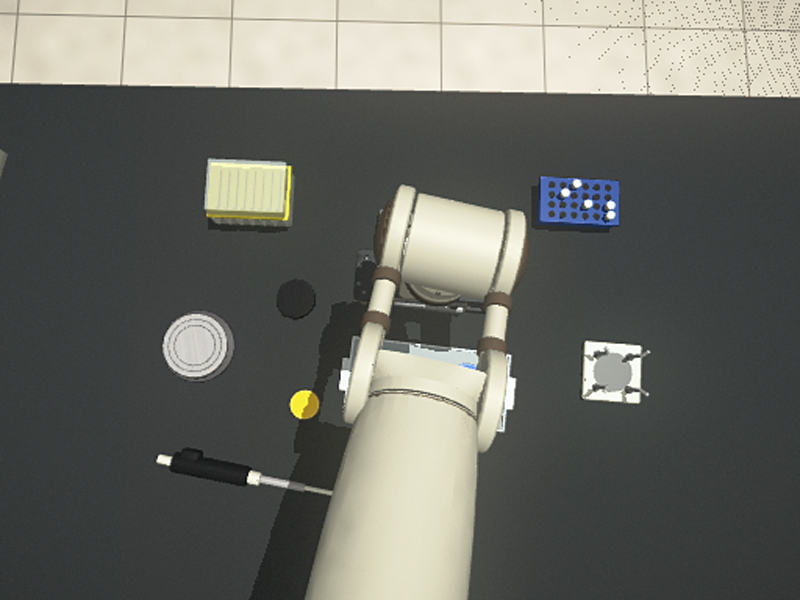

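drive_tool(series=[{"offset":[-0.028,0.01,0],"delta_rot":[0,0,0]},{"offset":[-0.028,0.01,0],"delta_rot":[0,0,0]},{"offset":[-0.028,0.01,0],"delta_rot":[0,0,0]},{"offset":[-0.028,0.01,0],"delta_rot":[0,0,0]},{"offset":[0,0,-0.02],"delta_rot":[0,0,0]},{"offset":[0,0,0],"delta_rot":[0,0,0]},{"offset":[0,0,0],"delta_rot":[0,0,0]}])

```text
time: 8.17
tcp_pos: [0.4758, 0.0329, 0.0572]
eef_rot: [-3.139, 0.12, 0.002]
force: [0.1, 0.2, -0.5]
width: 0.0826
```

```bash
cat > st.py <<'E'
from station import robot
s=robot.state();print(s["time"],s["tcp_pos"].round(4),s["eef_rot"].round(3),s["force"].round(1),round(s["width"],4))
robot.grab_frame("top")
s=robot.state();print(s["time"],s["tcp_pos"].round(4),s["eef_rot"].round(3),s["force"].round(1),round(s["width"],4))
E
python3 st.py
```

```text
8.1667 [0.4758 0.0329 0.0572] [-3.139e+00  1.200e-01  2.000e-03] [ 0.1  0.2 -0.5] 0.0826
8.2167 [0.4768 0.0326 0.0579] [ 3.139e+00 -1.200e-01  1.000e-03] [ 0.3 -1.   0.9] 0.0829
```

drive_tool(series=[{"offset":[-0.006,0.001,-0.02],"delta_rot":[0,0,0]},{"offset":[0,0,-0.02],"delta_rot":[0,0,0]},{"offset":[0,0,-0.015],"delta_rot":[0,0,0]},{"offset":[0,0,-0.0095],"delta_rot":[0,0,0]},{"offset":[0,0,0],"delta_rot":[0,0,0]},{"offset":[0,0,0],"delta_rot":[0,0,0]}])

```text
time: 8.72
tcp_pos: [0.4707, 0.0336, -0.0066]
eef_rot: [3.139, -0.121, 0.0]
force: [-0.4, 0.4, -0.1]
width: 0.0828
```

drive_tool(series=[{"offset":[0,0,0],"delta_rot":[0,0,0]},{"offset":[0,0,0],"delta_rot":[0,0,0]},{"offset":[0,0,0],"delta_rot":[0,0,0]},{"offset":[0,0,0],"delta_rot":[0,0,0]},{"offset":[0,0,0],"delta_rot":[0,0,0]}], gripper=0.5, newtons=10)

```text
time: 9.13
tcp_pos: [0.4706, 0.0338, -0.0063]
eef_rot: [3.139, -0.12, 0.002]
force: [-0.8, -0.0, 4.2]
width: 0.0596
```

```bash
python3 st.py; python3 - <<'E'
from station import robot
from h import *
f=robot.grab_frame("scene")
cv2.imwrite("pics/s8.png",cv2.resize(f["pixels"][140:200,210:290,::-1],None,fx=9,fy=9,interpolation=cv2.INTER_CUBIC))
E
```

```text
9.1333 [ 0.4706  0.0338 -0.0063] [ 3.139e+00 -1.200e-01  2.000e-03] [-0.8 -0.   4.2] 0.0596
9.1833 [ 0.4707  0.0338 -0.0063] [ 3.139e+00 -1.200e-01  2.000e-03] [-0.4 -0.3  2.6] 0.0596
```

View pics/s8.png

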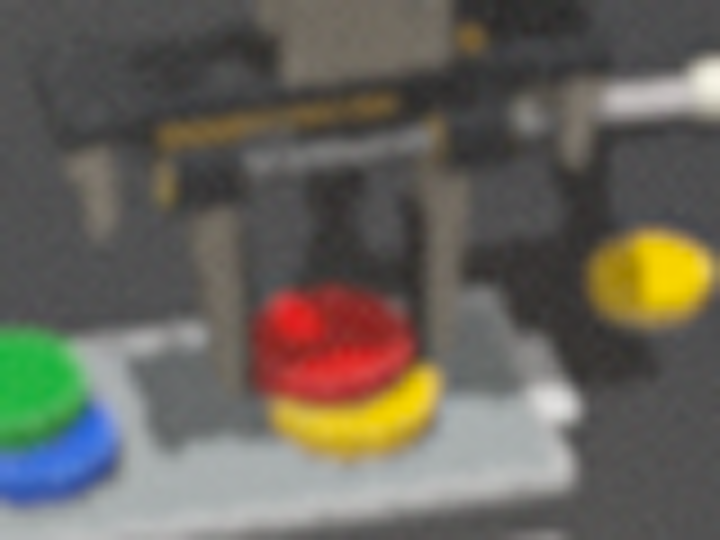

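drive_tool(series=[{"offset":[0,0,0.005],"delta_rot":[0,0,0]},{"offset":[0,0,0.01],"delta_rot":[0,0,0]},{"offset":[0,0,0.015],"delta_rot":[0,0,0]},{"offset":[0,0,0.02],"delta_rot":[0,0,0]},{"offset":[0,0,0.02],"delta_rot":[0,0,0]},{"offset":[0,0,0.01],"delta_rot":[0,0,0]},{"offset":[0,0,0],"delta_rot":[0,0,0]}], newtons=12)

```text
time: 9.82
tcp_pos: [0.4721, 0.0336, 0.0759]
eef_rot: [3.139, -0.12, 0.009]
force: [0.8, -0.4, 0.4]
width: 0.0595
```

```bash
python3 st.py; python3 - <<'E'
from station import robot
from h import *
f=robot.grab_frame("scene");w=cloud(f)
cv2.imwrite("pics/s9.png",cv2.resize(f["pixels"][110:260,110:310,::-1],None,fx=4,fy=4,interpolation=cv2.INTER_CUBIC))
P=w[190:240,115:165].reshape(-1,3);T=P[(abs(P[:,2]-.010)<.004)];print("carrier",cv2.minAreaRect(T[:,:2].astype(np.float32)*1000))
for n in("top_b","top0","scene0"):
  f=dict(np.load(f"pics/{n}.npz")); w=cloud(f);m=(abs(w[...,2]-.01)<.004)&(abs(w[...,0]-.485)<.07)&(abs(w[...,1]+.307)<.07)
  T=w[m];r=cv2.minAreaRect(T[:,:2].astype(np.float32)*1000);print(n,r)
  m=(abs(w[...,2]-.062)<.01)&(abs(w[...,0]-.485)<.07)&(abs(w[...,1]+.307)<.07);print(w[m].round(3)[:20].tolist())
E
```

```text
9.8167 [0.4721 0.0336 0.0759] [ 3.139 -0.12   0.009] [ 0.8 -0.4  0.4] 0.0595
9.8667 [0.4709 0.0338 0.0742] [ 3.139 -0.12   0.004] [-0.1 -0.1 -0.9] 0.0596
carrier ((485.6379699707031, -305.750244140625), (90.87574768066406, 93.8679428100586), 85.23458099365234)
top_b ((484.6328125, -306.960205078125), (90.94041442871094, 91.11872863769531), 85.44041442871094)
[[0.52, -0.278, 0.063], [0.519, -0.28, 0.066], [0.517, -0.278, 0.064], [0.517, -0.28, 0.066], [0.515, -0.279, 0.061], [0.515, -0.281, 0.062], [0.515, -0.284, 0.059], [0.515, -0.339, 0.065], [0.515, -0.341, 0.065], [0.515, -0.342, 0.068], [0.513, -0.28, 0.059], [0.513, -0.282, 0.06], [0.513, -0.284, 0.059], [0.513, -0.338, 0.061], [0.513, -0.338, 0.067], [0.513, -0.34, 0.066], [0.513, -0.342, 0.067], [0.511, -0.282, 0.053], [0.511, -0.284, 0.054], [0.511, -0.286, 0.055]]
top0 ((484.8128967285156, -307.18524169921875), (91.90318298339844, 91.39353942871094), 85.77349853515625)
[[0.519, -0.277, 0.067], [0.519, -0.279, 0.067], [0.517, -0.277, 0.067], [0.517, -0.28, 0.066], [0.515, -0.279, 0.061], [0.515, -0.28, 0.064], [0.515, -0.284
[... 198 characters left out ...]
[0.513, -0.339, 0.064], [0.513, -0.341, 0.066], [0.513, -0.343, 0.066], [0.511, -0.281, 0.054], [0.511, -0.282, 0.058]]
scene0 ((484.60205078125, -305.32342529296875), (91.25101470947266, 97.11150360107422), 85.03218841552734)
[[0.449, -0.272, 0.063], [0.454, -0.269, 0.066], [0.456, -0.273, 0.064], [0.458, -0.27, 0.065], [0.455, -0.276, 0.061], [0.462, -0.273, 0.065], [0.45, -0.333, 0.068], [0.459, -0.277, 0.06], [0.46, -0.274, 0.06], [0.455, -0.336, 0.069], [0.452, -0.334, 0.066], [0.45, -0.331, 0.064], [0.459, -0.277, 0.057], [0.463, -0.275, 0.058], [0.458, -0.334, 0.066], [0.451, -0.332, 0.061], [0.465, -0.278, 0.057], [0.462, -0.275, 0.054], [0.453, -0.335, 0.06], [0.456, -0.332, 0.061]]
```

View pics/s9.png

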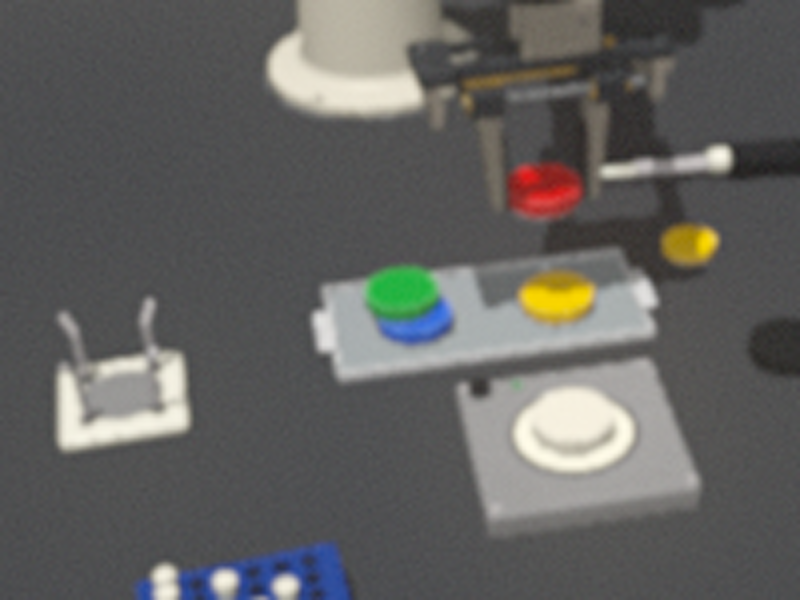

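drive_tool(series=[{"offset":[0,-0.016,0],"delta_rot":[0,0,0]},{"offset":[0,-0.031,0],"delta_rot":[0,0,0]},{"offset":[0,-0.031,0],"delta_rot":[0,0,0]},{"offset":[0,-0.031,0],"delta_rot":[0,0,0]},{"offset":[0.002,-0.031,0],"delta_rot":[0,0,0]},{"offset":[0.002,-0.031,0],"delta_rot":[0,0,0]},{"offset":[0.002,-0.031,0],"delta_rot":[0,0,0]},{"offset":[0.002,-0.031,0],"delta_rot":[0,0,0]},{"offset":[0.002,-0.031,0],"delta_rot":[0,0,0]},{"offset":[0.002,-0.031,0],"delta_rot":[0,0,0]},{"offset":[0.0017,-0.031,0],"delta_rot":[0,0,0]},{"offset":[0,-0.015,0],"delta_rot":[0,0,0]}])

```text
time: 10.92
tcp_pos: [0.4826, -0.3097, 0.0713]
eef_rot: [-3.139, 0.124, 0.002]
force: [0.1, -0.4, -0.6]
width: 0.0594
```

drive_tool(series=[{"offset":[0,0,0],"delta_rot":[0,0,0]},{"offset":[0,0,0],"delta_rot":[0,0,0]},{"offset":[0,0,0],"delta_rot":[0,0,0]}])

```text
time: 11.17
tcp_pos: [0.4831, -0.3052, 0.072]
eef_rot: [-3.137, 0.119, 0.003]
force: [0.6, 0.4, -0.8]
width: 0.0596
```

```bash
python3 look.py c;python3 st.py;python3 - <<'E'
import cv2
from h import *
f=dict(np.load("pics/scene_c.npz"))
cv2.imwrite("pics/s10.png",cv2.resize(f["pixels"][130:250,100:260,::-1],None,fx=5,fy=5,interpolation=cv2.INTER_CUBIC))
E
```

```text
top white [270. 165.] 836 ztop 0.0384 xy 0.657 -0.0076 r 0.0295 mean [ 0.6569 -0.0073]
top green [302. 250.] 405 ztop 0.0335 xy 0.4547 -0.0805 r 0.0284 mean [ 0.4541 -0.0823]
top blue [295. 239.] 85 ztop 0.0185 xy 0.4714 -0.0748 r 0.0259 mean [ 0.4824 -0.069 ]
top yellow [250. 240.] 424 ztop 0.0185 xy 0.4797 0.0391 r 0.029 mean [0.4796 0.0392]
top yellow [194. 259.] 276 ztop 0.0105 xy 0.4348 0.1715 r 0.022 mean [0.4348 0.1716]
scene white [253. 217.] 382 ztop 0.0393 xy 0.6576 -0.0063 r 0.0309 mean [ 0.6591 -0.0066]
scene green [210. 183.] 175 ztop 0.0341 xy 0.4569 -0.0812 r 0.0325 mean [ 0.4567 -0.0814]
scene blue [215. 191.] 81 ztop 0.0194 xy 0.4783 -0.0752 r 0.0254 mean [ 0.486 -0.073]
scene yellow [282. 170.] 115 ztop 0.0118 xy 0.4357 0.1746 r 0.0236 mean [0.4374 0.1731]
scene yellow [249. 184.] 168 ztop 0.0191 xy 0.4826 0.041 r 0.0293 mean [0.4836 0.0397]
11.2667 [ 0.48346985 -0.30527538  0.07250654] [ 0.36518893 -0.87490053 -0.74186106] 0.059374100322708206
11.2667 [ 0.4835 -0.3053  0.0725] [-3.138e+00  1.180e-01  1.000e-03] [ 0.4 -0.9 -0.7] 0.0594
11.3167 [ 0.4836 -0.3055  0.0727] [-3.139e+00  1.180e-01  1.000e-03] [ 0.5  0.2 -0.3] 0.0598
```

View pics/s10.png

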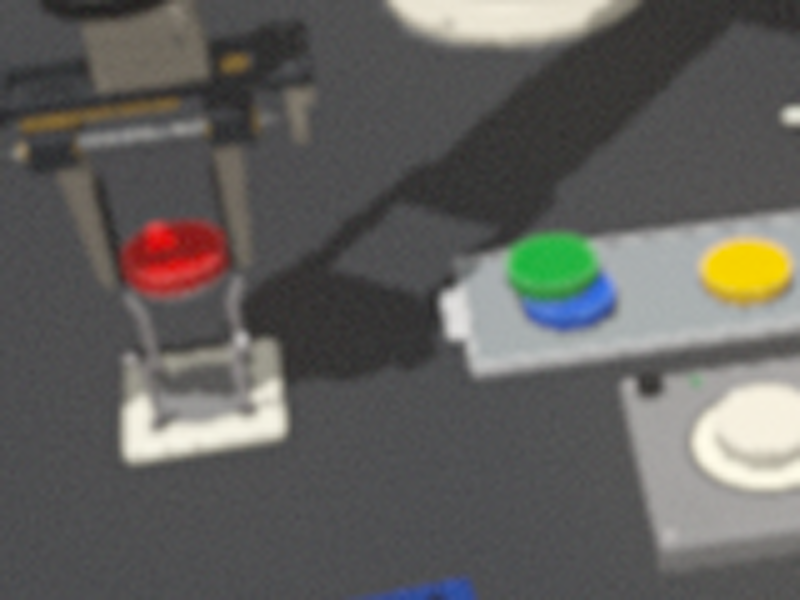

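```bash
python3 - <<'E'
from h import *
f=dict(np.load("pics/scene_c.npz"));w=cloud(f);m=cols(f)["red"]&(w[...,1]<-.2)&(abs(w[...,0]-.48)<.06)
P=w[m];z=np.percentile(P[:,2],95);T=P[abs(P[:,2]-z)<.005];print(z,fitc(T),T.mean(0),P[:,2].min())
E
```

```text
0.11434032325166017 ((0.4830360412597656, -0.3032431900501251), 0.03045821003615856) [ 0.48497576 -0.30373486  0.1124779 ] 0.09966317937881308
```

drive_tool(series=[{"offset":[0.001,-0.0018,0],"delta_rot":[0,0,0]},{"offset":[0,0,-0.012],"delta_rot":[0,0,0]},{"offset":[0,0,-0.014],"delta_rot":[0,0,0]},{"offset":[0,0,-0.012],"delta_rot":[0,0,0]},{"offset":[0,0,0],"delta_rot":[0,0,0]},{"offset":[0,0,-0.008],"delta_rot":[0,0,0]},{"offset":[0,0,-0.008],"delta_rot":[0,0,0]},{"offset":[0,0,-0.008],"delta_rot":[0,0,0]},{"offset":[0,0,0],"delta_rot":[0,0,0]}])

```text
time: 12.07
tcp_pos: [0.4836, -0.308, 0.0091]
eef_rot: [-3.137, 0.12, 0.004]
force: [-0.6, 0.7, -0.4]
width: 0.0596
```

```bash
python3 st.py;python3 - <<'E'
from station import robot
from h import *
f=robot.grab_frame("scene")
cv2.imwrite("pics/s11.png",cv2.resize(f["pixels"][150:240,100:200,::-1],None,fx=6,fy=6,interpolation=cv2.INTER_CUBIC))
E
```

```text
12.0667 [ 0.4836 -0.308   0.0091] [-3.137  0.12   0.004] [-0.6  0.7 -0.4] 0.0596
12.1167 [ 0.484  -0.3083  0.0099] [-3.138e+00  1.200e-01  2.000e-03] [-0.7 -0.1 -0.3] 0.0595
```

View pics/s11.png

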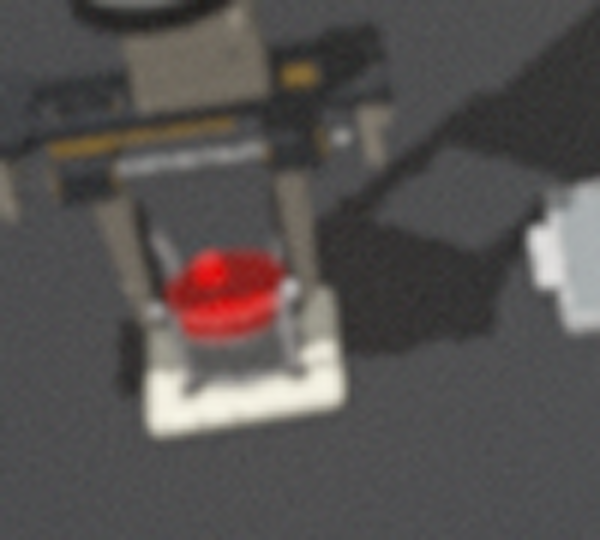

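drive_tool(series=[{"offset":[0,0.001,-0.007],"delta_rot":[0,0,0]},{"offset":[0,0,-0.007],"delta_rot":[0,0,0]},{"offset":[0,0,-0.005],"delta_rot":[0,0,0]},{"offset":[0,0,-0.003],"delta_rot":[0,0,0]},{"offset":[0,0,-0.002],"delta_rot":[0,0,0]},{"offset":[0,0,0],"delta_rot":[0,0,0]}])

```text
time: 12.67
tcp_pos: [0.4843, -0.3076, -0.0136]
eef_rot: [-3.139, 0.12, 0.001]
force: [-0.0, -0.3, -0.4]
width: 0.0595
```

drive_tool(series=[{"offset":[0,0,-0.001],"delta_rot":[0,0,0]},{"offset":[0,0,-0.001],"delta_rot":[0,0,0]},{"offset":[0,0,0],"delta_rot":[0,0,0]},{"offset":[0,0,0],"delta_rot":[0,0,0]}])

```text
time: 13.0
tcp_pos: [0.4847, -0.308, -0.0148]
eef_rot: [3.139, -0.12, 0.0]
force: [-0.7, -0.0, -0.1]
width: 0.0595
```

drive_tool(series=[{"offset":[0,0,-0.001],"delta_rot":[0,0,0]},{"offset":[0,0,0],"delta_rot":[0,0,0]},{"offset":[0,0,0],"delta_rot":[0,0,0]}])

```text
time: 13.25
tcp_pos: [0.4849, -0.3081, -0.0152]
eef_rot: [3.139, -0.12, 0.0]
force: [-2.2, 1.9, 5.5]
width: 0.0593
```

drive_tool(series=[{"offset":[0,0,0],"delta_rot":[0,0,0]},{"offset":[0,0,0],"delta_rot":[0,0,0]},{"offset":[0,0,0],"delta_rot":[0,0,0]},{"offset":[0,0,0],"delta_rot":[0,0,0]},{"offset":[0,0,0.02],"delta_rot":[0,0,0]},{"offset":[0,0,0.03],"delta_rot":[0,0,0]},{"offset":[0,0,0.03],"delta_rot":[0,0,0]},{"offset":[0,0.01,0.02],"delta_rot":[0,0,0]},{"offset":[0,0.02,0],"delta_rot":[0,0,0]},{"offset":[0,0.02,0],"delta_rot":[0,0,0]}], gripper=0.15)

```text
time: 14.08
tcp_pos: [0.4857, -0.2588, 0.086]
eef_rot: [3.137, -0.122, 0.005]
force: [-0.1, 0.3, 0.5]
width: 0.0781
```

drive_tool(series=[{"offset":[-0.005,0.03,0],"delta_rot":[0,0,0]},{"offset":[-0.005,0.03,0],"delta_rot":[0,0,0]},{"offset":[-0.005,0.03,0],"delta_rot":[0,0,0]},{"offset":[-0.005,0.03,0],"delta_rot":[0,0,0]},{"offset":[-0.005,0.03,0],"delta_rot":[0,0,0]},{"offset":[-0.004,0.026,-0.02],"delta_rot":[0,0,0]},{"offset":[0,0,0],"delta_rot":[0,0,0]},{"offset":[0,0,0],"delta_rot":[0,0,0]}])

```text
time: 14.75
tcp_pos: [0.4545, -0.0806, 0.063]
eef_rot: [-3.139, 0.117, 0.003]
force: [-0.6, 0.4, 0.8]
width: 0.078
```

```bash
python3 look.py d;python3 st.py;python3 - <<'E'
import cv2
from h import *
f=dict(np.load("pics/scene_d.npz"))
cv2.imwrite("pics/s12.png",cv2.resize(f["pixels"][130:250,100:260,::-1],None,fx=5,fy=5,interpolation=cv2.INTER_CUBIC))
E
```

```text
top white [270. 165.] 837 ztop 0.0384 xy 0.6571 -0.0079 r 0.0298 mean [ 0.6565 -0.0072]
top white [391. 222.] 211 ztop 0.0092 xy 0.5203 -0.3092 r 0.0447 mean [ 0.5214 -0.3082]
top white [407. 238.] 80 ztop 0.0093 xy 0.4837 -0.344 r 0.023 mean [ 0.4836 -0.3463]
top red [395. 238.] 374 ztop 0.0245 xy 0.4826 -0.3077 r 0.0293 mean [ 0.484  -0.3106]
top yellow [250. 240.] 437 ztop 0.0186 xy 0.4785 0.0391 r 0.0289 mean [0.4794 0.0384]
top yellow [194. 259.] 274 ztop 0.0102 xy 0.4352 0.1717 r 0.022 mean [0.4345 0.1715]
scene white [253. 217.] 386 ztop 0.0395 xy 0.6576 -0.0072 r 0.0305 mean [ 0.659  -0.0065]
scene red [139. 205.] 194 ztop 0.0253 xy 0.4822 -0.3058 r 0.0319 mean [ 0.484  -0.3081]
scene green [210. 183.] 172 ztop 0.0344 xy 0.456 -0.0828 r 0.0317 mean [ 0.4587 -0.0813]
scene blue [215. 191.] 84 ztop 0.0192 xy 0.474 -0.0749 r 0.026 mean [ 0.4852 -0.0719]
scene yellow [282. 170.] 113 ztop 0.0115 xy 0.436 0.1721 r 0.0246 mean [0.4368 0.1737]
scene yellow [249. 184.] 175 ztop 0.0192 xy 0.482 0.0405 r 0.0298 mean [0.4836 0.0388]
14.85 [ 0.45620664 -0.08271053  0.06449166] [ 0.42356632 -0.05729316 -0.04896196] 0.07794359725227387
14.85 [ 0.4562 -0.0827  0.0645] [ 3.139e+00 -1.200e-01  2.000e-03] [ 0.4 -0.1 -0. ] 0.0779
14.9 [ 0.4564 -0.0831  0.0647] [ 3.138e+00 -1.210e-01  2.000e-03] [ 0.9 -0.1 -0.2] 0.0784
```

View pics/s12.png

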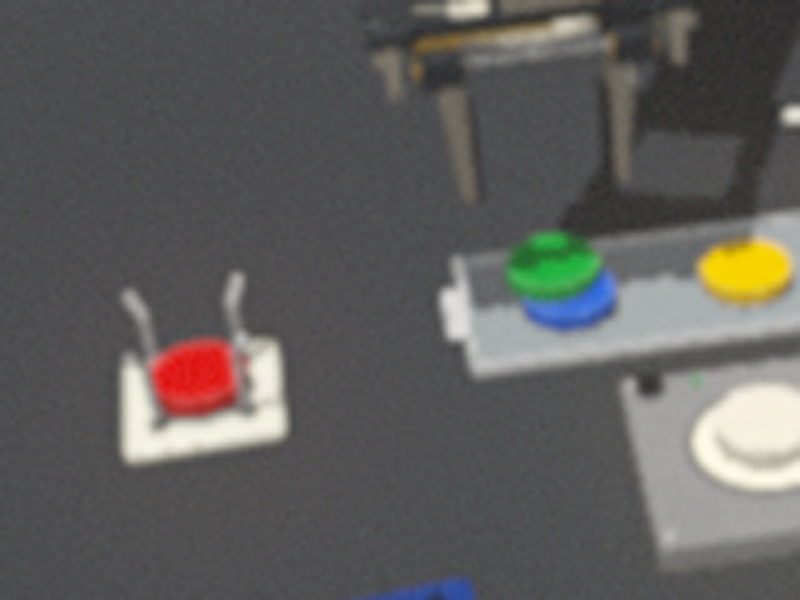

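drive_tool(series=[{"offset":[0,0.001,-0.02],"delta_rot":[0,0,0]},{"offset":[0,0,-0.02],"delta_rot":[0,0,0]},{"offset":[0,0,-0.018],"delta_rot":[0,0,0]},{"offset":[0,0,-0.012],"delta_rot":[0,0,0]},{"offset":[0,0,0],"delta_rot":[0,0,0]},{"offset":[0,0,0],"delta_rot":[0,0,0]}])

```text
time: 15.4
tcp_pos: [0.4558, -0.0818, -0.0058]
eef_rot: [-3.139, 0.122, 0.0]
force: [0.5, 0.3, 0.3]
width: 0.0781
```

drive_tool(series=[{"offset":[0,0,0],"delta_rot":[0,0,0]},{"offset":[0,0,0],"delta_rot":[0,0,0]},{"offset":[0,0,0],"delta_rot":[0,0,0]},{"offset":[0,0,0],"delta_rot":[0,0,0]},{"offset":[0,0,0],"delta_rot":[0,0,0]}], gripper=0.5, newtons=12)

```text
time: 15.82
tcp_pos: [0.4567, -0.0815, -0.0049]
eef_rot: [3.138, -0.12, 0.003]
force: [0.4, -0.2, 4.7]
width: 0.0592
```

```bash
python3 st.py
```

```text
15.8167 [ 0.4567 -0.0815 -0.0049] [ 3.138e+00 -1.200e-01  3.000e-03] [ 0.4 -0.2  4.7] 0.0592
15.8667 [ 0.4566 -0.0815 -0.005 ] [ 3.138e+00 -1.200e-01  3.000e-03] [-0.4 -1.7  5.6] 0.0592
```

drive_tool(series=[{"offset":[0,0,0.005],"delta_rot":[0,0,0]},{"offset":[0,0,0.01],"delta_rot":[0,0,0]},{"offset":[0,0,0.015],"delta_rot":[0,0,0]},{"offset":[0,0,0.02],"delta_rot":[0,0,0]},{"offset":[0,0,0.02],"delta_rot":[0,0,0]},{"offset":[0,0,0.015],"delta_rot":[0,0,0]},{"offset":[0,0,0],"delta_rot":[0,0,0]}])

```text
time: 16.45
tcp_pos: [0.4581, -0.0819, 0.0828]
eef_rot: [3.137, -0.12, 0.01]
force: [0.1, -0.5, -0.7]
width: 0.0593
```

drive_tool(series=[{"offset":[0.002,-0.015,0],"delta_rot":[0,0,0]},{"offset":[0.003,-0.025,0],"delta_rot":[0,0,0]},{"offset":[0.003,-0.025,0],"delta_rot":[0,0,0]},{"offset":[0.003,-0.025,0],"delta_rot":[0,0,0]},{"offset":[0.003,-0.025,0],"delta_rot":[0,0,0]},{"offset":[0.003,-0.025,0],"delta_rot":[0,0,0]},{"offset":[0.003,-0.025,0],"delta_rot":[0,0,0]},{"offset":[0.003,-0.025,0],"delta_rot":[0,0,0]},{"offset":[0.003,-0.02,0],"delta_rot":[0,0,0]},{"offset":[0.002,-0.0157,0],"delta_rot":[0,0,0]},{"offset":[0,0,0],"delta_rot":[0,0,0]},{"offset":[0,0,0],"delta_rot":[0,0,0]}])

```text
time: 17.45
tcp_pos: [0.483, -0.3062, 0.078]
eef_rot: [-3.138, 0.122, 0.002]
force: [-0.2, -0.2, -0.5]
width: 0.0593
```

```bash
cat > held.py <<'E'
import sys
from station import robot
from h import *
c,y0,y1,out=sys.argv[1],float(sys.argv[2]),float(sys.argv[3]),sys.argv[4]
f=robot.grab_frame("scene");w=cloud(f);m=cols(f)[c]&(w[...,1]>y0)&(w[...,1]<y1)&(abs(w[...,0]-.5)<.08)
P=w[m];z=np.percentile(P[:,2],95);T=P[abs(P[:,2]-z)<.005];print(c,z,fitc(T),T.mean(0),P[:,2].min())
v,u=np.where(m);a,b=int(np.median(v)),int(np.median(u));a=max(a,60);b=max(b,70)
cv2.imwrite(f"pics/{out}.png",cv2.resize(f["pixels"][a-60:a+60,b-70:b+70,::-1],None,fx=5,fy=5,interpolation=cv2.INTER_CUBIC))
E
python3 held.py green -.4 -.2 s13; python3 st.py
```

```text
green 0.11898333395041952 ((0.4829306900501251, -0.3026396930217743), 0.03080207295715809) [ 0.48565293 -0.30526653  0.11702774] 0.1051139349703668
17.5 [ 0.483  -0.3055  0.0781] [-3.138e+00  1.200e-01  2.000e-03] [ 0.  -0.4 -0.4] 0.0593
17.55 [ 0.4831 -0.3052  0.0782] [-3.138e+00  1.190e-01  2.000e-03] [ 0.1  0.3 -0.2] 0.0593
```

View pics/s13.png

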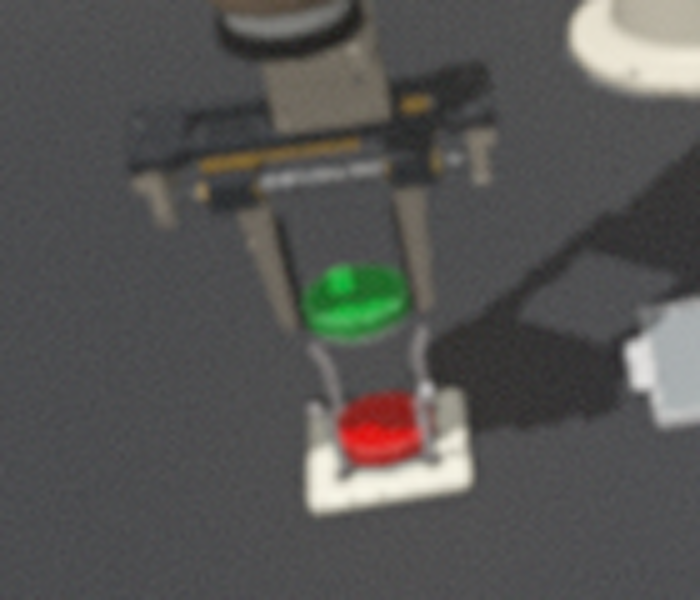

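drive_tool(series=[{"offset":[0.0015,-0.0015,0],"delta_rot":[0,0,0]},{"offset":[0,0,-0.012],"delta_rot":[0,0,0]},{"offset":[0,0,-0.014],"delta_rot":[0,0,0]},{"offset":[0,0,-0.012],"delta_rot":[0,0,0]},{"offset":[0,0,-0.008],"delta_rot":[0,0,0]},{"offset":[0,0,-0.008],"delta_rot":[0,0,0]},{"offset":[0,0,-0.008],"delta_rot":[0,0,0]},{"offset":[0,0,-0.006],"delta_rot":[0,0,0]},{"offset":[0,0,0],"delta_rot":[0,0,0]},{"offset":[0,0,0],"delta_rot":[0,0,0]}])

```text
time: 18.38
tcp_pos: [0.485, -0.308, 0.0108]
eef_rot: [-3.139, 0.12, 0.0]
force: [0.2, 0.2, -0.7]
width: 0.0596
```

drive_tool(series=[{"offset":[0,0,-0.004],"delta_rot":[0,0,0]},{"offset":[0,0,-0.003],"delta_rot":[0,0,0]},{"offset":[0,0,-0.001],"delta_rot":[0,0,0]},{"offset":[0,0,0],"delta_rot":[0,0,0]},{"offset":[0,0,0],"delta_rot":[0,0,0]}])

```text
time: 18.8
tcp_pos: [0.4851, -0.3081, 0.003]
eef_rot: [3.139, -0.12, 0.0]
force: [0.6, -0.0, -0.5]
width: 0.0595
```

```bash
python3 st.py
```

```text
18.8 [ 0.4851 -0.3081  0.003 ] [ 3.139 -0.12   0.   ] [ 0.6 -0.  -0.5] 0.0595
18.85 [ 0.4852 -0.3082  0.0032] [ 3.139 -0.12   0.   ] [ 0.2  0.1 -0.2] 0.0598
```

Not yet down; 2–3 mm more.

drive_tool(series=[{"offset":[0,0.0007,-0.001],"delta_rot":[0,0,0]},{"offset":[0,0,-0.001],"delta_rot":[0,0,0]},{"offset":[0,0,-0.0005],"delta_rot":[0,0,0]},{"offset":[0,0,0],"delta_rot":[0,0,0]},{"offset":[0,0,0],"delta_rot":[0,0,0]}])

```text
time: 19.27
tcp_pos: [0.4853, -0.3074, 0.0011]
eef_rot: [3.139, -0.12, 0.0]
force: [-1.4, 2.1, 5.4]
width: 0.0594
```

drive_tool(series=[{"offset":[0,0,0],"delta_rot":[0,0,0]},{"offset":[0,0,0],"delta_rot":[0,0,0]},{"offset":[0,0,0],"delta_rot":[0,0,0]},{"offset":[0,0,0],"delta_rot":[0,0,0]},{"offset":[0,0,0.02],"delta_rot":[0,0,0]},{"offset":[0,0,0.03],"delta_rot":[0,0,0]},{"offset":[0,0,0.03],"delta_rot":[0,0,0]},{"offset":[0,0.016,0.01],"delta_rot":[0,0,0]},{"offset":[0,0.03,0],"delta_rot":[0,0,0]},{"offset":[0,0.03,0],"delta_rot":[0,0,0]},{"offset":[0,0.03,0],"delta_rot":[0,0,0]},{"offset":[0,0.03,0],"delta_rot":[0,0,0]}], gripper=0.15)

```text
time: 20.27
tcp_pos: [0.4849, -0.1702, 0.0905]
eef_rot: [3.139, -0.121, 0.0]
force: [0.6, 0.7, -0.4]
width: 0.078
```

drive_tool(series=[{"offset":[0,0.03,0],"delta_rot":[0,0,0]},{"offset":[0,0.03,0],"delta_rot":[0,0,0]},{"offset":[0,0.03,0],"delta_rot":[0,0,0]},{"offset":[0,0.03,0],"delta_rot":[0,0,0]},{"offset":[0,0.03,0],"delta_rot":[0,0,0]},{"offset":[-0.002,0.03,0],"delta_rot":[0,0,0]},{"offset":[-0.002,0.03,-0.03],"delta_rot":[0,0,0]},{"offset":[0,0,0],"delta_rot":[0,0,0]},{"offset":[0,0,0],"delta_rot":[0,0,0]}])

```text
time: 21.02
tcp_pos: [0.4794, 0.0394, 0.0595]
eef_rot: [-3.139, 0.116, 0.006]
force: [-0.0, -0.2, 1.2]
width: 0.0781
```

```bash
python3 look.py e;python3 st.py
```

```text
top white [270. 165.] 835 ztop 0.0384 xy 0.6567 -0.0076 r 0.0294 mean [ 0.6569 -0.0074]
top white [391. 222.] 204 ztop 0.0092 xy 0.519 -0.3092 r 0.0445 mean [ 0.5217 -0.3072]
top white [376. 239.] 100 ztop 0.0089 xy 0.4776 -0.2698 r 0.0296 mean [ 0.4801 -0.2688]
top white [387. 254.] 95 ztop 0.0087 xy 0.4472 -0.2934 r 0.0276 mean [ 0.4458 -0.2942]
top green [396. 238.] 423 ztop 0.0394 xy 0.4832 -0.3064 r 0.0292 mean [ 0.4831 -0.3073]
top blue [384. 143.] 76 ztop 0.0306 xy 0.7156 -0.2903 r 0.029 mean [ 0.7175 -0.2937]
top blue [305. 246.] 100 ztop 0.0183 xy 0.4655 -0.0869 r 0.0231 mean [ 0.4633 -0.0925]
top yellow [195. 259.] 276 ztop 0.0104 xy 0.4352 0.1717 r 0.022 mean [0.4345 0.1712]
scene white [253. 217.] 381 ztop 0.0393 xy 0.6563 -0.0061 r 0.0304 mean [ 0.6583 -0.0066]
scene green [138. 201.] 191 ztop 0.0402 xy 0.4855 -0.3089 r 0.0327 mean [ 0.4853 -0.3075]
scene blue [213. 189.] 155 ztop 0.0193 xy 0.4709 -0.0746 r 0.0289 mean [ 0.4736 -0.0757]
scene yellow [282. 170.] 110 ztop 0.0109 xy 0.4344 0.1707 r 0.0245 mean [0.4371 0.173 ]
scene yellow [249. 184.] 178 ztop 0.0192 xy 0.4839 0.0417 r 0.0297 mean [0.4841 0.0406]
21.1167 [0.48173445 0.03739499 0.06156056] [-0.8008658  -0.61024209 -0.4468063 ] 0.07829774315479782
21.1167 [0.4817 0.0374 0.0616] [ 3.139e+00 -1.200e-01  2.000e-03] [-0.8 -0.6 -0.4] 0.0783
21.1667 [0.4822 0.037  0.062 ] [ 3.139e+00 -1.220e-01  3.000e-03] [-0.2 -0.1 -0.4] 0.0782
```

View pics/scene_e.png

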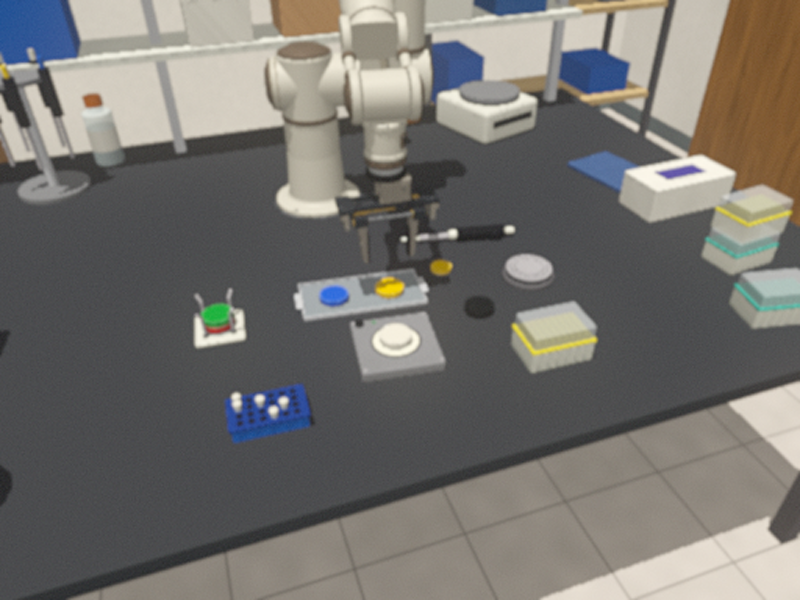

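drive_tool(series=[{"offset":[-0.001,0.002,-0.025],"delta_rot":[0,0,0]},{"offset":[0,0,-0.025],"delta_rot":[0,0,0]},{"offset":[0,0,-0.018],"delta_rot":[0,0,0]},{"offset":[0,0,-0.01],"delta_rot":[0,0,0]},{"offset":[0,0,-0.005],"delta_rot":[0,0,0]},{"offset":[0,0,0],"delta_rot":[0,0,0]},{"offset":[0,0,0],"delta_rot":[0,0,0]}])

```text
time: 21.75
tcp_pos: [0.4813, 0.0395, -0.0209]
eef_rot: [3.139, -0.121, 0.003]
force: [0.5, -0.3, 0.1]
width: 0.078
```

drive_tool(series=[{"offset":[0,0,0],"delta_rot":[0,0,0]},{"offset":[0,0,0],"delta_rot":[0,0,0]},{"offset":[0,0,0],"delta_rot":[0,0,0]},{"offset":[0,0,0],"delta_rot":[0,0,0]},{"offset":[0,0,0],"delta_rot":[0,0,0]}], gripper=0.5, newtons=12)

```text
time: 22.17
tcp_pos: [0.481, 0.0399, -0.0211]
eef_rot: [3.139, -0.12, 0.002]
force: [-1.1, -0.2, 4.7]
width: 0.0594
```

```bash
python3 st.py
```

```text
22.1667 [ 0.481   0.0399 -0.0211] [ 3.139e+00 -1.200e-01  2.000e-03] [-1.1 -0.2  4.7] 0.0594
22.2167 [ 0.481   0.0399 -0.0211] [ 3.139e+00 -1.200e-01  2.000e-03] [-0.  -0.8  7.1] 0.0593
```

drive_tool(series=[{"offset":[0,0,0.005],"delta_rot":[0,0,0]},{"offset":[0,0,0.01],"delta_rot":[0,0,0]},{"offset":[0,0,0.015],"delta_rot":[0,0,0]},{"offset":[0,0,0.02],"delta_rot":[0,0,0]},{"offset":[0,0,0.02],"delta_rot":[0,0,0]},{"offset":[0,0,0.01],"delta_rot":[0,0,0]},{"offset":[0,0,0],"delta_rot":[0,0,0]}])

```text
time: 22.8
tcp_pos: [0.4823, 0.0398, 0.0609]
eef_rot: [3.139, -0.12, 0.009]
force: [-0.6, -1.3, 0.1]
width: 0.0595
```

drive_tool(series=[{"offset":[0.002,0.014,0],"delta_rot":[0,0,0]},{"offset":[0.004,0.028,0],"delta_rot":[0,0,0]},{"offset":[0.004,0.028,0],"delta_rot":[0,0,0]},{"offset":[0.004,0.028,0],"delta_rot":[0,0,0]},{"offset":[0.004,0.028,0],"delta_rot":[0,0,0]},{"offset":[0.004,0.028,0],"delta_rot":[0,0,0]},{"offset":[0.004,0.028,0],"delta_rot":[0,0,0]},{"offset":[0.004,0.028,0],"delta_rot":[0,0,0]},{"offset":[0.004,0.028,0],"delta_rot":[0,0,0]},{"offset":[0.004,0.028,0],"delta_rot":[0,0,0]},{"offset":[0.0028,0.0187,0],"delta_rot":[0,0,0]},{"offset":[0.002,0.012,0],"delta_rot":[0,0,0]}])

```text
time: 23.8
tcp_pos: [0.5219, 0.3386, 0.0564]
eef_rot: [3.139, -0.118, -0.003]
force: [0.3, -0.6, -0.9]
width: 0.0597
```

drive_tool(series=[{"offset":[0,0,0],"delta_rot":[0,0,0]},{"offset":[0,0,0],"delta_rot":[0,0,0]}])

```text
time: 23.97
tcp_pos: [0.522, 0.3365, 0.0567]
eef_rot: [3.138, -0.119, -0.003]
force: [-0.4, -0.4, -1.0]
width: 0.0597
```

```bash
python3 held.py yellow .25 .42 s14; python3 st.py; python3 - <<'E'
from h import *
for n in("scene0","scene_e","top_e"):
  f=dict(np.load(f"pics/{n}.npz")); w=cloud(f);m=(abs(w[...,2]-.026)<.005)&(abs(w[...,0]-.524)<.07)&(abs(w[...,1]-.337)<.07)
  print(n,fitc(w[m]),w[m].mean(0))
E
```

```text
yellow 0.10095865923691338 ((0.5263986587524414, 0.3367084264755249), 0.03193114697933197) [0.52608759 0.33753913 0.0975503 ] 0.07953790185627041
24.0167 [0.5221 0.3359 0.0569] [ 3.138e+00 -1.200e-01 -3.000e-03] [ 0.6 -0.3 -0.3] 0.0593
24.0667 [0.5223 0.3356 0.0572] [ 3.138e+00 -1.210e-01 -2.000e-03] [-0.1 -0.4 -0.2] 0.0598
scene0 ((0.5248423218727112, 0.3395366966724396), 0.051333341747522354) [0.52768781 0.33680824 0.02544851]
scene_e ((0.5230454206466675, 0.33953583240509033), 0.05065327137708664) [0.52725195 0.33669462 0.02525154]
top_e ((0.5241650938987732, 0.33651596307754517), 0.04810694232583046) [0.52383602 0.33622626 0.02430597]
```

View pics/s14.png

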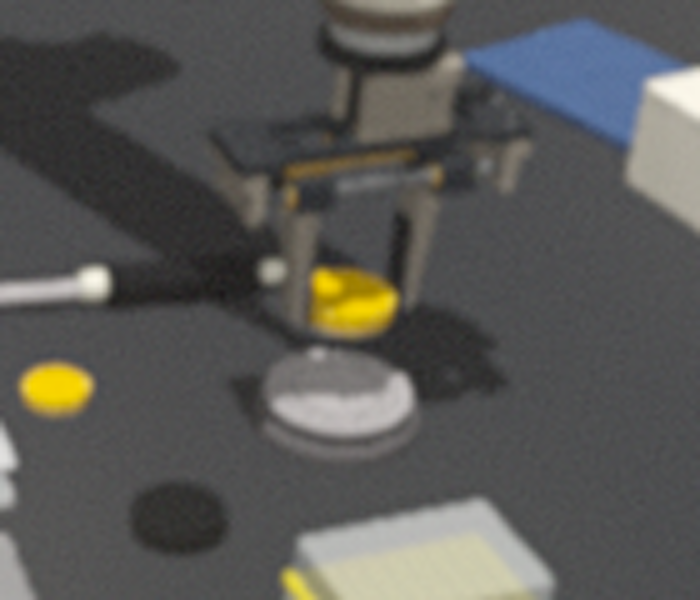

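drive_tool(series=[{"offset":[0.0015,0.001,-0.015],"delta_rot":[0,0,0]},{"offset":[0,0,-0.015],"delta_rot":[0,0,0]},{"offset":[0,0,-0.012],"delta_rot":[0,0,0]},{"offset":[0,0,-0.008],"delta_rot":[0,0,0]},{"offset":[0,0,-0.003],"delta_rot":[0,0,0]},{"offset":[0,0,-0.001],"delta_rot":[0,0,0]},{"offset":[0,0,0],"delta_rot":[0,0,0]},{"offset":[0,0,0],"delta_rot":[0,0,0]}])

```text
time: 24.73
tcp_pos: [0.5251, 0.3379, 0.0049]
eef_rot: [-3.139, 0.12, -0.002]
force: [0.0, -0.5, -0.6]
width: 0.0593
```

drive_tool(series=[{"offset":[0,0,-0.001],"delta_rot":[0,0,0]},{"offset":[0,0,-0.001],"delta_rot":[0,0,0]},{"offset":[0,0,0],"delta_rot":[0,0,0]},{"offset":[0,0,0],"delta_rot":[0,0,0]}])

```text
time: 25.07
tcp_pos: [0.5245, 0.3378, 0.0022]
eef_rot: [-3.139, 0.12, -0.0]
force: [-0.1, 0.2, -0.7]
width: 0.0593
```

drive_tool(series=[{"offset":[-0.0005,-0.001,-0.001],"delta_rot":[0,0,0]},{"offset":[0,0,-0.0005],"delta_rot":[0,0,0]},{"offset":[0,0,0],"delta_rot":[0,0,0]},{"offset":[0,0,0],"delta_rot":[0,0,0]}])

```text
time: 25.4
tcp_pos: [0.524, 0.3367, 0.0009]
eef_rot: [3.139, -0.12, 0.0]
force: [-1.3, -1.0, 4.1]
width: 0.0598
```

drive_tool(series=[{"offset":[0,0,0],"delta_rot":[0,0,0]},{"offset":[0,0,0],"delta_rot":[0,0,0]},{"offset":[0,0,0],"delta_rot":[0,0,0]},{"offset":[0,0,0],"delta_rot":[0,0,0]},{"offset":[0,0,0.02],"delta_rot":[0,0,0]},{"offset":[0,0,0.03],"delta_rot":[0,0,0]},{"offset":[0,0,0.03],"delta_rot":[0,0,0]},{"offset":[-0.004,-0.03,0],"delta_rot":[0,0,0]},{"offset":[-0.004,-0.03,0],"delta_rot":[0,0,0]},{"offset":[-0.004,-0.03,0],"delta_rot":[0,0,0]},{"offset":[-0.004,-0.03,0],"delta_rot":[0,0,0]},{"offset":[-0.004,-0.03,0],"delta_rot":[0,0,0]}], gripper=0.15)

```text
time: 26.4
tcp_pos: [0.5035, 0.1855, 0.0805]
eef_rot: [-3.139, 0.12, -0.0]
force: [0.5, -0.1, -0.1]
width: 0.0781
```

```bash
python3 look.py g|egrep "blue|yellow|green"
```

```text
top green [396. 238.] 420 ztop 0.0393 xy 0.4832 -0.3066 r 0.0293 mean [ 0.4828 -0.3077]
top blue [298. 245.] 382 ztop 0.0185 xy 0.4689 -0.0763 r 0.0273 mean [ 0.4677 -0.0765]
top yellow [198. 258.] 168 ztop 0.01 xy 0.435 0.1681 r 0.0205 mean [0.4356 0.1642]
scene green [138. 201.] 191 ztop 0.0397 xy 0.4852 -0.3045 r 0.031 mean [ 0.4856 -0.3076]
scene blue [213. 189.] 156 ztop 0.0193 xy 0.4728 -0.0757 r 0.0281 mean [ 0.4735 -0.0753]
scene yellow [338. 167.] 185 ztop 0.0414 xy 0.5263 0.3381 r 0.0313 mean [0.5247 0.3367]
scene yellow [282. 170.] 111 ztop 0.0111 xy 0.4338 0.1751 r 0.0237 mean [0.4361 0.173 ]
```

drive_tool(series=[{"offset":[-0.004,-0.03,0],"delta_rot":[0,0,0]},{"offset":[-0.004,-0.03,0],"delta_rot":[0,0,0]},{"offset":[-0.004,-0.03,0],"delta_rot":[0,0,0]},{"offset":[-0.004,-0.03,0],"delta_rot":[0,0,0]},{"offset":[-0.004,-0.03,0],"delta_rot":[0,0,0]},{"offset":[-0.004,-0.03,0],"delta_rot":[0,0,0]},{"offset":[-0.004,-0.03,0],"delta_rot":[0,0,0]},{"offset":[-0.004,-0.03,-0.01],"delta_rot":[0,0,0]},{"offset":[0,-0.022,-0.02],"delta_rot":[0,0,0]},{"offset":[0,0,0],"delta_rot":[0,0,0]},{"offset":[0,0,0],"delta_rot":[0,0,0]}])

```text
time: 27.42
tcp_pos: [0.4714, -0.0751, 0.0498]
eef_rot: [-3.138, 0.123, 0.003]
force: [0.6, -0.1, 0.9]
width: 0.0784
```

```bash
python3 st.py; python3 look.py i|egrep "blue|yellow|green"
```

```text
27.4167 [ 0.4714 -0.0751  0.0498] [-3.138e+00  1.230e-01  3.000e-03] [ 0.6 -0.1  0.9] 0.0784
27.4667 [ 0.472  -0.0746  0.0505] [-3.138e+00  1.210e-01  1.000e-03] [0.3 0.2 0.9] 0.0781
top green [396. 238.] 412 ztop 0.0394 xy 0.4832 -0.306 r 0.0289 mean [ 0.4831 -0.3076]
top yellow [123. 221.] 543 ztop 0.0403 xy 0.5232 0.3356 r 0.0298 mean [0.523  0.3358]
top yellow [194. 259.] 277 ztop 0.0102 xy 0.4352 0.1717 r 0.0218 mean [0.4349 0.1716]
scene green [138. 201.] 186 ztop 0.0404 xy 0.4852 -0.3082 r 0.0304 mean [ 0.4864 -0.3076]
scene blue [213. 189.] 167 ztop 0.0192 xy 0.472 -0.076 r 0.0292 mean [ 0.4727 -0.0755]
scene yellow [338. 167.] 186 ztop 0.0412 xy 0.5245 0.3356 r 0.0306 mean [0.5249 0.3358]
scene yellow [282. 170.] 112 ztop 0.0112 xy 0.4356 0.1735 r 0.0238 mean [0.436  0.1735]
```

drive_tool(series=[{"offset":[-0.001,-0.001,-0.02],"delta_rot":[0,0,0]},{"offset":[0,0,-0.022],"delta_rot":[0,0,0]},{"offset":[0,0,-0.016],"delta_rot":[0,0,0]},{"offset":[0,0,-0.009],"delta_rot":[0,0,0]},{"offset":[0,0,-0.004],"delta_rot":[0,0,0]},{"offset":[0,0,0],"delta_rot":[0,0,0]},{"offset":[0,0,0],"delta_rot":[0,0,0]}])

```text
time: 28.15
tcp_pos: [0.4719, -0.0762, -0.0195]
eef_rot: [3.139, -0.119, 0.002]
force: [0.0, -0.4, -0.5]
width: 0.0785
```

drive_tool(series=[{"offset":[0,0,0],"delta_rot":[0,0,0]},{"offset":[0,0,0],"delta_rot":[0,0,0]},{"offset":[0,0,0],"delta_rot":[0,0,0]},{"offset":[0,0,0],"delta_rot":[0,0,0]},{"offset":[0,0,0],"delta_rot":[0,0,0]}], gripper=0.5, newtons=12)

```text
time: 28.57
tcp_pos: [0.4716, -0.0765, -0.0197]
eef_rot: [3.139, -0.12, 0.002]
force: [-0.4, 1.9, 5.8]
width: 0.06
```

```bash
python3 st.py
```

```text
28.5667 [ 0.4716 -0.0765 -0.0197] [ 3.139e+00 -1.200e-01  2.000e-03] [-0.4  1.9  5.8] 0.06
28.6167 [ 0.4716 -0.0765 -0.0197] [ 3.139e+00 -1.200e-01  2.000e-03] [-0.5  0.5  5.6] 0.0595
```

drive_tool(series=[{"offset":[0,0,0.005],"delta_rot":[0,0,0]},{"offset":[0,0,0.01],"delta_rot":[0,0,0]},{"offset":[0,0,0.015],"delta_rot":[0,0,0]},{"offset":[0,0,0.02],"delta_rot":[0,0,0]},{"offset":[0,0,0.02],"delta_rot":[0,0,0]},{"offset":[0,0,0.02],"delta_rot":[0,0,0]},{"offset":[0,0,0.012],"delta_rot":[0,0,0]},{"offset":[0,0,0],"delta_rot":[0,0,0]}])

```text
time: 29.28
tcp_pos: [0.4732, -0.0772, 0.0851]
eef_rot: [3.137, -0.12, 0.009]
force: [0.1, -0.2, -0.4]
width: 0.0594
```

drive_tool(series=[{"offset":[0.001,-0.015,0],"delta_rot":[0,0,0]},{"offset":[0.0015,-0.025,0],"delta_rot":[0,0,0]},{"offset":[0.0015,-0.025,0],"delta_rot":[0,0,0]},{"offset":[0.0015,-0.025,0],"delta_rot":[0,0,0]},{"offset":[0.0015,-0.025,0],"delta_rot":[0,0,0]},{"offset":[0.0015,-0.025,0],"delta_rot":[0,0,0]},{"offset":[0.0015,-0.025,0],"delta_rot":[0,0,0]},{"offset":[0.0015,-0.025,0],"delta_rot":[0,0,0]},{"offset":[0.0015,-0.025,0],"delta_rot":[0,0,0]},{"offset":[0.001,-0.017,0],"delta_rot":[0,0,0]},{"offset":[0,0,0],"delta_rot":[0,0,0]},{"offset":[0,0,0],"delta_rot":[0,0,0]}])

```text
time: 30.28
tcp_pos: [0.4843, -0.3081, 0.0806]
eef_rot: [-3.138, 0.122, 0.002]
force: [-0.4, 0.8, 0.4]
width: 0.0596
```

```bash
python3 held.py blue -.38 -.25 s15; python3 st.py
```

```text
blue 0.12150930226584947 ((0.47934406995773315, -0.30671200156211853), 0.03220140188932419) [ 0.48364436 -0.30699512  0.11945194] 0.10634503989143129
30.3333 [ 0.4843 -0.3073  0.0807] [-3.138e+00  1.210e-01  2.000e-03] [ 0.3 -0.4 -0.3] 0.0596
30.3833 [ 0.4845 -0.3069  0.0808] [-3.138e+00  1.190e-01  2.000e-03] [-0.1 -0.1 -0.6] 0.0591
```

View pics/s15.png

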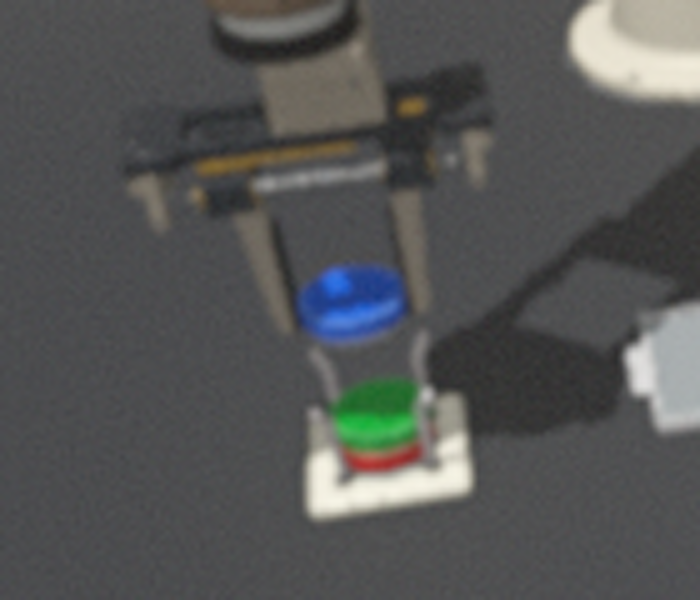

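drive_tool(series=[{"offset":[0.001,-0.0003,0],"delta_rot":[0,0,0]},{"offset":[0,0,-0.012],"delta_rot":[0,0,0]},{"offset":[0,0,-0.014],"delta_rot":[0,0,0]},{"offset":[0,0,-0.012],"delta_rot":[0,0,0]},{"offset":[0,0,-0.008],"delta_rot":[0,0,0]},{"offset":[0,0,-0.008],"delta_rot":[0,0,0]},{"offset":[0,0,-0.005],"delta_rot":[0,0,0]},{"offset":[0,0,-0.002],"delta_rot":[0,0,0]},{"offset":[0,0,0],"delta_rot":[0,0,0]},{"offset":[0,0,0],"delta_rot":[0,0,0]}])

```text
time: 31.22
tcp_pos: [0.4863, -0.3089, 0.021]
eef_rot: [3.139, -0.12, 0.001]
force: [0.0, 0.3, -0.3]
width: 0.0595
```

drive_tool(series=[{"offset":[0,0.0005,-0.001],"delta_rot":[0,0,0]},{"offset":[0,0,-0.001],"delta_rot":[0,0,0]},{"offset":[0,0,0],"delta_rot":[0,0,0]},{"offset":[0,0,0],"delta_rot":[0,0,0]}])

```text
time: 31.55
tcp_pos: [0.4861, -0.3082, 0.0188]
eef_rot: [3.139, -0.12, 0.0]
force: [-0.4, 0.1, -1.0]
width: 0.0594
```

drive_tool(series=[{"offset":[-0.001,0.0005,-0.001],"delta_rot":[0,0,0]},{"offset":[0,0,-0.001],"delta_rot":[0,0,0]},{"offset":[0,0,0],"delta_rot":[0,0,0]},{"offset":[0,0,0],"delta_rot":[0,0,0]}])

```text
time: 31.88
tcp_pos: [0.4849, -0.3075, 0.0165]
eef_rot: [-3.139, 0.12, 0.0]
force: [0.4, 0.0, -0.3]
width: 0.0599
```

drive_tool(series=[{"offset":[0,0,-0.001],"delta_rot":[0,0,0]},{"offset":[0,0,0],"delta_rot":[0,0,0]},{"offset":[0,0,0],"delta_rot":[0,0,0]}])

```text
time: 32.13
tcp_pos: [0.485, -0.3076, 0.0163]
eef_rot: [3.139, -0.12, -0.0]
force: [-1.6, 1.7, 4.9]
width: 0.0597
```

drive_tool(series=[{"offset":[0,0,0],"delta_rot":[0,0,0]},{"offset":[0,0,0],"delta_rot":[0,0,0]},{"offset":[0,0,0],"delta_rot":[0,0,0]},{"offset":[0,0,0],"delta_rot":[0,0,0]},{"offset":[0,0,0.02],"delta_rot":[0,0,0]},{"offset":[0,0,0.03],"delta_rot":[0,0,0]},{"offset":[0,0,0.03],"delta_rot":[0,0,0]},{"offset":[-0.01,0.03,0.01],"delta_rot":[0,0,0]},{"offset":[-0.01,0.03,0],"delta_rot":[0,0,0]},{"offset":[-0.01,0.03,0],"delta_rot":[0,0,0]},{"offset":[-0.01,0.03,0],"delta_rot":[0,0,0]},{"offset":[-0.01,0.03,0],"delta_rot":[0,0,0]}], gripper=0.15)

```text
time: 33.13
tcp_pos: [0.4343, -0.1563, 0.1055]
eef_rot: [-3.139, 0.121, -0.0]
force: [0.4, 0.5, 0.1]
width: 0.078
```

drive_tool(series=[{"offset":[0,0,0],"delta_rot":[0,0,0]},{"offset":[0,0,0],"delta_rot":[0,0,0]},{"offset":[0,0,0],"delta_rot":[0,0,0]}])

```text
time: 33.38
tcp_pos: [0.4354, -0.1582, 0.1059]
eef_rot: [3.138, -0.12, 0.001]
force: [0.1, -0.3, -0.7]
width: 0.0783
```

```bash
python3 look.py z; python3 - <<'E'
from h import *
f=dict(np.load("pics/scene_z.npz"))
cv2.imwrite("pics/fin.png",cv2.resize(f["pixels"][130:285,100:400,::-1],None,fx=2.65,fy=2.65,interpolation=cv2.INTER_CUBIC))
f=dict(np.load("pics/top_z.npz"))
cv2.imwrite("pics/fint.png",cv2.resize(f["pixels"][90:290,90:430,::-1],None,fx=2.3,fy=2.3,interpolation=cv2.INTER_CUBIC))
E
```

```text
top white [270. 165.] 837 ztop 0.0384 xy 0.6571 -0.0077 r 0.0296 mean [ 0.6568 -0.0076]
top white [199. 313.] 60 ztop 0.0179 xy 0.3123 0.1666 r 0.038 mean [0.3139 0.1737]
top yellow [165. 139.] 78 ztop 0.0463 xy 0.7166 0.2435 r 0.0438 mean [0.7174 0.2411]
top yellow [123. 221.] 541 ztop 0.0403 xy 0.5231 0.3354 r 0.0297 mean [0.5229 0.3354]
top yellow [194. 259.] 275 ztop 0.0102 xy 0.4351 0.1716 r 0.0219 mean [0.435  0.1715]
scene white [253. 217.] 383 ztop 0.0393 xy 0.6574 -0.0057 r 0.0299 mean [ 0.6586 -0.0064]
scene blue [137. 197.] 219 ztop 0.0551 xy 0.4819 -0.3042 r 0.031 mean [ 0.4834 -0.3062]
scene yellow [338. 167.] 186 ztop 0.0412 xy 0.5261 0.3373 r 0.0307 mean [0.5249 0.336 ]
scene yellow [282. 170.] 112 ztop 0.0113 xy 0.4354 0.1722 r 0.0241 mean [0.4372 0.1736]
33.4833 [ 0.43547334 -0.15870849  0.10585127] [-0.54573295 -1.09434893  0.84599999] 0.07810861084692225
```

View pics/fin.png

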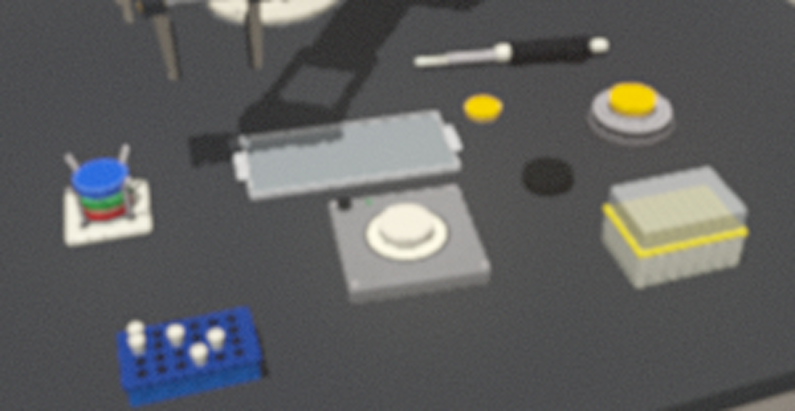

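View pics/fint.png

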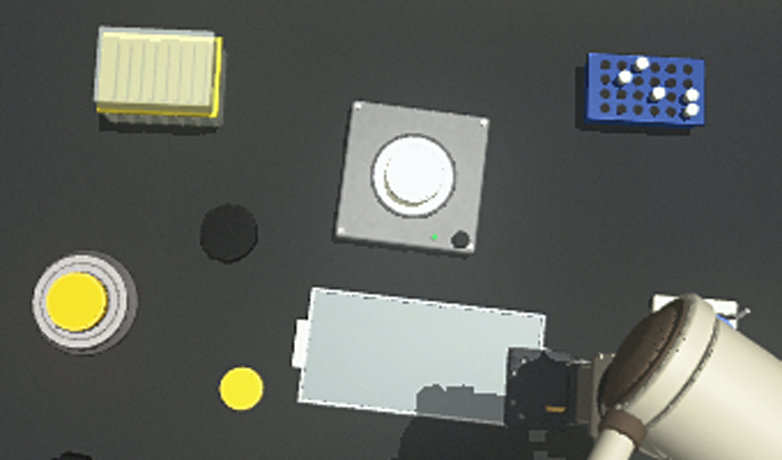

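All five plates are where they should be: tops at z 39, 41 and 55 mm (white, yellow, blue), all centred, and the gripper is clear. Handing in.

```bash
python3 -c "
from station import robot
print(robot.job_done())"
```

```text
the job is handed in; nothing more can be done
None
```

All five plates are set out as asked, and I handed the job in at about 33.5 s of the 128 s. The call reports no verdict.

**Last camera check:**

| Plate | Where it stands | Offset from centre | Top height above bench | Expected |
|---|---|---|---|---|
| White | lit window of the light stage | about 1–2 mm | 38–39 mm | 39 mm |
| Yellow (the larger one, from the pile) | turntable | about 1–2 mm | 40–41 mm | 41 mm |
| Blue (top of red, green, blue) | dish carrier | about 2 mm | 55 mm | 55 mm |

- **Stack order:** I checked red and green as each went in. Their tops read about 25 mm and 40 mm, which fits red at the bottom and green on it.
- **Bystanders and gripper:** The tip box and tube rack look unmoved in the pictures. The gripper finished open and clear of everything.

**What disagreed:**
- **Tool height:** The fingertips in the depth images were about 29 mm above the reported TCP height, which never matched. I worked from the images, so the reported TCP height was negative at the lowest grasps. The grip widths (about 59.5 mm) and set-down contacts fitted that.
- **Cameras:** The two cameras differed by about 1–3 mm horizontally.
- **Blue from above:** At the end the arm hid most of the carrier in the top view, so blue's final position comes from the scene camera only.

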